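# Seat a vial in the mixer and snap its cam clamp shut

### The arm

A 6-joint arm with a two-finger parallel gripper is mounted at the origin on the work surface. World frame = base frame: x ahead of the robot, y to its left, z up, the work surface at z = 0. Lengths are in m, angles in rad, forces in N, time in s.
With the tool pointing down it reaches from about 0.225 to 0.875 m from the base axis. Payload 3.4 kg.
Tool frame: the origin (TCP) lies on the centre line of the jaws, within the pads' length; the fingertips stand 19 mm ahead of it and the grasp point (between the pads) is the TCP (nose_length is the distance from the TCP to the fingertips, in m); z points along the fingers, y is the direction in which the jaws open and shut (so a half turn about z gives the same grasp; the last joint's range is limited). The gripper opens to 85 mm and grips with 20 to 120 N. Pads are 22 mm wide; open, the fingers measure 114 mm over their backs; the gripper's body (76 mm by 85 mm) begins 54 mm behind the grasp point. The pads swing forward as they close: fully open they stand 13 mm farther back than shut.
Start: joints at [-1.404, 0.276, 1.505, -0, 1.361, -0.121], TCP at [0.163, -0.551, 0.25] pointing down, gripper open.
Joint ranges: [-2.89, 2.89], [-0.75, 2.08], [0.22, 2.7], [-1.18, 4.32], [0.11, 2.71], [-2.7, 2.7]. Speed limits (rad/s): [2.57, 2.57, 3.14, 3.14, 3.14, 3.14].

### API

Orientations are given as a unit quaternion [w, x, y, z].
In Python, from rig import * gives the robot as it stands.
- The arm moves only by the shell command python3 -m jog 'ROWS' [OPENING] [FORCE]. ROWS is JSON, one flat list of numbers, 6 for each row, row after row: the shift along the tool's x, y, z in mm, then the turn, a rotation vector about the tool's x, y, z in degrees. In form: [tx, ty, tz, wx, wy, wz, tx, ty, tz, wx, wy, wz, ...]. A call has 1 to 10 rows; each row is the pose to reach, as a shift and turn from the pose commanded when the call began, along the tool's axes at that moment; what a row does not reach only later rows make up. A row lasts 1/8 s, in which the tool goes at most 62.5 mm and 10.7 degrees, less where a joint would pass 70% of its speed; a pose out of reach is approached as far as the arm can. A call with a gripper value outside its range is refused whole. OPENING is the closure, from 0 (fully open) to 1 (shut), set as the call begins (- or left out, the last holds). The fingers move at their own pace and stop on an object; FORCE is the grip in N (left out, the last holds). Time passes only in rows, so rows that repeat a pose let the fingers close. It gives the time, the measured TCP pose, the force and the opening at its end, in the units of the state.
- get_state(): the state, without advancing time (a new reading comes with each control period).
- get_image(name): name is "scene" or "side" or "wrist"; returns a dict with "frame" (420x560x3 uint8, red, green, blue), "camera_matrix" (3x3 intrinsics, pixels), "rvec" (rotation vector, rad) and "tvec" (3), from world to camera coordinates, as OpenCV has them. Camera axes: x right, y down, z forward; pixel columns grow to the right and rows downward; lengths in m; the calibration is good to about 2 mm. A picture is of the moment at which its call begins. There is no depth.
- sign_off(): hands the job in, once; it reports no verdict.
The state is a dict: "clock": time; "qpos": joint angles; "qd": joint speeds; "effort": joint torques, N m; "position": TCP position; "ee_rot": TCP orientation; "contact_force": force on the tool from outside, world axes, zero at the start; "moment": the same for the moment, N m; "width": finger opening in m.
Only numpy, scipy, OpenCV 4.12 (cv2) and the standard library are available. Lean on these libraries where they do the work, as an engineer would, in place of code of your own. Each camera call takes 0.05 s, during which the arm holds its last target.

### The job

Set the red-capped vial upright on the front of the vial mixer, slide it under the two lips and press its foot home against the rubber stop with a steady push of about 10 N (it is glass, so never 20), then swing the yellow cam lever past centre until it snaps shut and clamps the vial. Do not force the lever, let go of everything at the end, and leave all other things on the desk where they are.

Things in the scene. Friction and masses are not known exactly. Their poses are not given: they have to be found in the camera images.
- vial_red: Vial with a RED cap, the one to load; about 0.13 kg. Upright, axis = its z; origin at the centre of its underside. From below: a grey round carrier foot 48 mm in diameter, 12 mm high; an amber glass body 30 mm in diameter from 12 to 58 mm (the place to grip); a neck; a red cap 22 mm in diameter from 64 to 76 mm. Round: its yaw does not matter.
- vial_blue: Same kind of vial with a BLUE cap; leave it alone. It may stand in any of the three vial places, about 100 mm or more apart.
- vial_white: Same kind of vial with a WHITE cap; leave it alone.
- mixer: Vial mixer, fixed to the desk, placed and turned differently each time. Origin on the desk under the seat; x points along the slot from its open front to the stop, y to the lever's side, z up. Base plate 8 mm thick, 130 mm wide, x -125 to +150 mm. Behind the stop a white drive housing, x 33 to 148 mm, 110 mm wide, 70 mm high. The jaw presses the vial's foot sideways (-y) against the far slot wall.
- stop: The black rubber-faced end stop of the slot; origin at the middle of its underside, 6 mm behind its front face, top 27 mm above the desk. It hardly gives (a fraction of a mm at 10 N). The vial's foot must be pressed against it for a moment (half a second) with about 10 N (more than 5), never with 20 N.
- seat (a point): On the slot's floor (8 mm above the desk): where the centre of the vial's underside is when home against the stop; axes as the mixer's. The slot runs along x from x = -54 mm to the stop face at +24 mm, 51 mm wide (1.5 mm play each side of the foot). From x = -46 mm on, two lips reach over it, 39 mm apart, 22 to 27 mm above the desk: the foot must be slid in under them from the front.
- apron (a point): On the flat open front of the mixer, 92 mm in front of the seat, 8 mm above the desk; axes as the mixer's. Here the vial's foot can be set down. Flared lead-ins 24 mm above the desk (from 82 mm before the seat, about 80 mm apart, narrowing to the slot) guide the foot in.
- jaw: The sprung rubber jaw on the lever's side of the slot, 26 mm wide, 10 to 20 mm above the desk. Origin in the middle of its face. It stands 1 mm back from the slot while the lever is open and closes sideways as the lever swings; it presses with about 10 N when shut on the vial.
- lever_post (a point): Top of the upright yellow post at the lever's end, 85 mm from the pivot axis: 14 mm in diameter, from 34 to 78 mm above the desk. Pushing the post along its arc works the lever.
- lever_angle (a joint): Cam lever angle in rad. Starts near 0 (open), pointing to the mixer's left (+y). Swings level, clockwise from above, to its stop at 1.65 (shut), where it points along the mixer's +x. A toggle spring resists (some 10 N at the post if slow, more if fast), most about half way; past centre (1.15) it snaps shut by itself and stays. Before centre it springs back. Never use over 25 N.
- mug: White mug, 80 mm wide, 90 mm tall; bystander.
- pill_bottle: White pill jar with a green cap, 48 mm wide, 75 mm tall; bystander.
- glasses_case: Dark spectacles case 160 x 60 x 35 mm; bystander.
- wipes_pack: Blue pack of wipes 120 x 75 x 30 mm; bystander.
- drops_bottle: Clear dropper bottle with an orange cap, 36 mm wide, 70 mm tall; bystander.
- lever: The cam lever; origin on its vertical pivot axis at mid-height of its bar, 38 mm above the desk, 75 mm to the left (+y) of the seat. The yellow bar, 13 mm wide and 32 to 44 mm above the desk, runs 85 mm from the axis to the upright post.
Not all that is in view belongs to the job. What is shaped like the vial_red but pink or purple is not meant.

How it is judged:
On the way, in this order (a step that is already met when the one before it is completed fails the run):
1. with the lever open, the red-capped vial is upright under the lips and pressed home against the stop with more than 5 N (x of vial_red in the frame of seat above -0.002 m and z of vial_red in the frame of seat below 0.003 m and distance between vial_red and seat below 0.005 m and angle between vial_red's own z axis and vertical below 0.1 rad and value of joint lever_angle below 0.4 rad and contact force between vial_red and stop above 5 N), for 0.2 s.
2. the lever has snapped past centre to its stop (value of joint lever_angle above 1.55 rad), for 0.2 s.
At the end, for the whole second after the job is handed in: The red-capped vial stands upright (within 0.1 rad) in the seat, no more than 2 mm short of home against the stop and within 5 mm of the seat point; the lever is shut (beyond 1.55 rad), the jaw presses the vial with more than 4 N, and the vial is at rest (x of vial_red in the frame of seat above -0.002 m and distance between vial_red and seat below 0.005 m and angle between vial_red's own z axis and vertical below 0.1 rad and value of joint lever_angle above 1.55 rad and contact force between jaw and vial_red above 4 N and linear speed of vial_red below 0.01 m/s); the robot touches nothing.
It fails at once if the vial is pushed against the stop with more than 20 N (contact force between vial_red and stop above 20 N).
It fails at once if the lever is forced: more than 25 N on it (contact force between any of the arm, the fingers and lever above 25 N).
It fails at once if another thing on the desk is moved by more than 30 mm (distance of any of vial_blue, vial_white, mug, pill_bottle, glasses_case, wipes_pack, drops_bottle from where it was at the start of the episode above 0.03 m).
It also fails if it takes over 72 s, if anything falls off the work surface, if the arm or the gripper's body presses on something with over 40 N, if the wrist force passes 120 N, or if a joint passes its speed limit or range.

## Working session

There is one attempt and no reset: what is moved stays moved. The work goes in short steps, Python scripts to look and compute and a shell command to move; the robot and the scene stay as the last step left them, time stands still between calls to the robot, and variables do not carry over. Pictures are saved under pics/ and viewed, and the job is handed in when it is done.

```bash
ls; mkdir -p pics
python3 - <<'E'
from rig import *
import cv2
print(get_state())
for n in ("scene","side","wrist"):
    d=get_image(n); cv2.imwrite(f"pics/{n}0.png",d["frame"][:,:,::-1]); print(n,d["camera_matrix"].tolist(),d["rvec"],d["tvec"])
E
```

```text
pics
{'clock': 0.0, 'qpos': array([-1.40403527e+00,  2.76612662e-01,  1.50613430e+00,  1.77076040e-05,
        1.36069049e+00, -1.21008819e-01]), 'qd': array([-8.49189043e-04, -1.23159220e-03, -8.01920482e-05,  2.40006424e-04,
        7.43006001e-04, -1.18269868e-03]), 'effort': array([-1.01778842e-03, -4.16779017e+01, -2.45803910e+01, -2.54783063e-04,
        1.10047107e-02,  1.13206886e-05]), 'position': array([ 0.16310738, -0.55087132,  0.24942913]), 'ee_rot': array([-9.22357667e-04,  9.89666254e-01,  1.43387082e-01, -1.24439883e-05]), 'contact_force': array([0.31545403, 0.09123178, 1.07157473]), 'moment': array([ 0.00206929, -0.05126941,  0.01565346]), 'width': 0.08580610043494573}
scene [[380.0163648670472, 0.0, 278.83262606909403], [0.0, 380.0163648670472, 209.8875591557057], [0.0, 0.0, 1.0]] [ 2.03107773  1.22491948 -0.57234612] [-0.26150661 -0.26723155  1.41037966]
side [[448.4624847753329, 0.0, 276.7102266728603], [0.0, 448.4624847753329, 208.90378153283876], [0.0, 0.0, 1.0]] [ 0.33193839 -2.67892328  1.40240495] [0.53777266 0.14809568 1.07319684]
wrist [[311.18383712974094, 0.0, 279.03304328687244], [0.0, 311.18383712974094, 207.58410482684886], [0.0, 0.0, 1.0]] [-2.32844649  1.74037501  0.2463655 ] [-0.57428341 -0.03475626  0.37928879]
```

View pics/scene0.png

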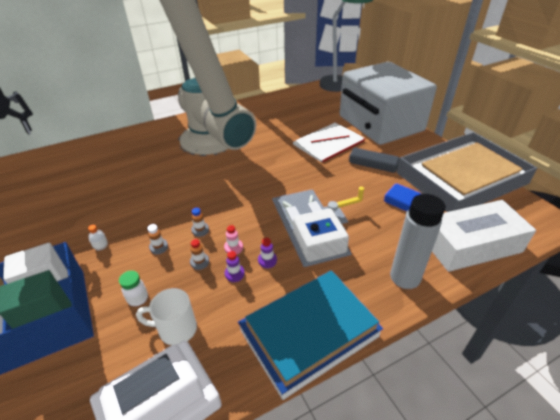

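View pics/side0.png

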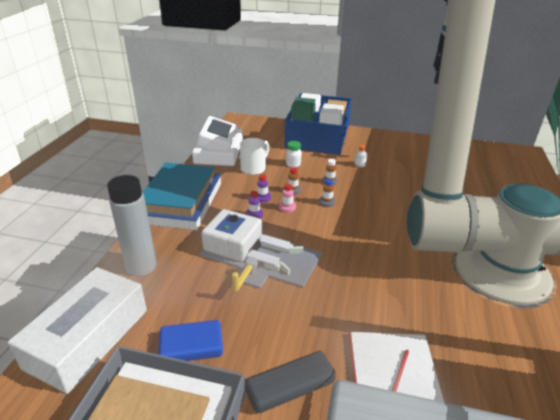

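View pics/wrist0.png

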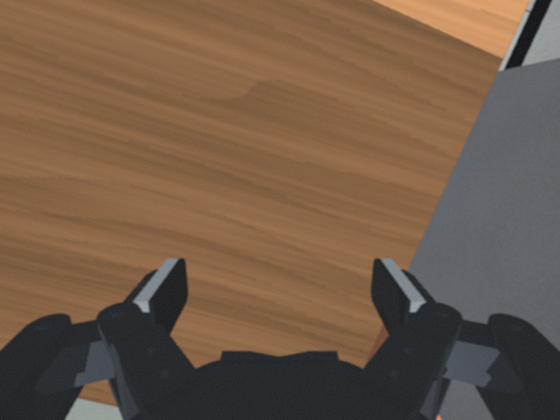

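Run:
```python
import cv2
a=cv2.imread("pics/scene0.png"); b=cv2.imread("pics/side0.png")
cv2.imwrite("pics/c1.png",cv2.resize(a[190:300,140:290],None,fx=5,fy=5,interpolation=cv2.INTER_CUBIC))
cv2.imwrite("pics/c2.png",cv2.resize(a[170:270,265:375],None,fx=6,fy=6,interpolation=cv2.INTER_CUBIC))
cv2.imwrite("pics/c3.png",cv2.resize(b[150:300,195:350],None,fx=4,fy=4,interpolation=cv2.INTER_CUBIC))
```

```text
(no output)
```

View pics/c1.png

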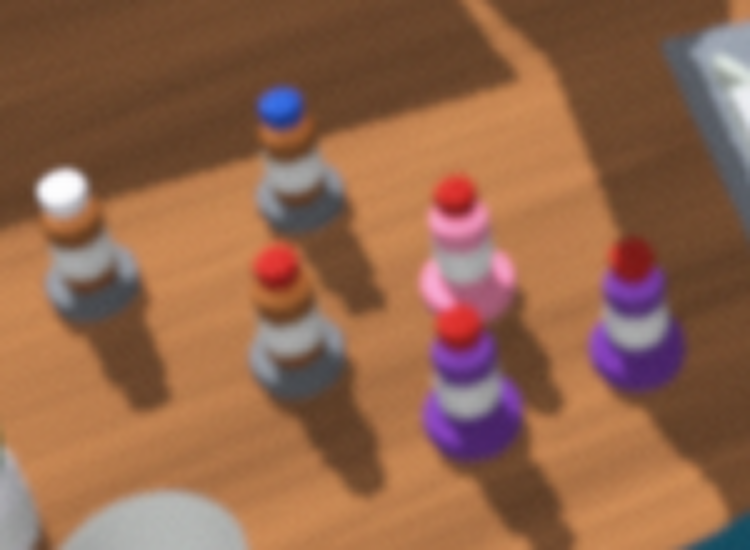

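View pics/c2.png

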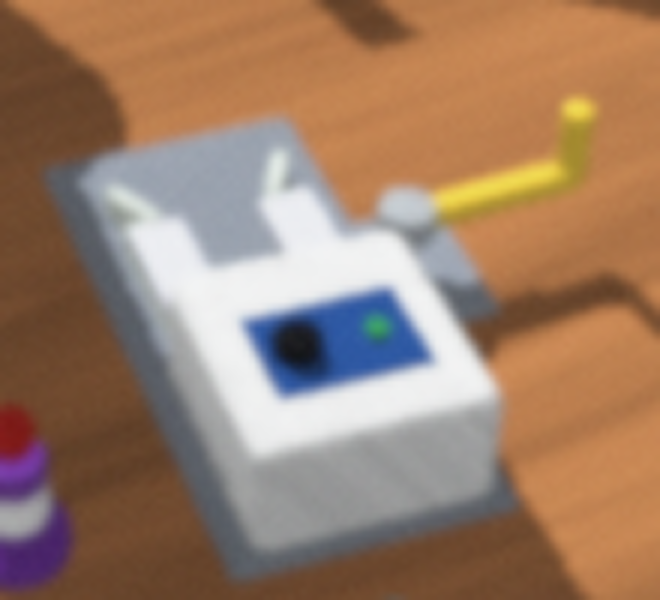

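View pics/c3.png

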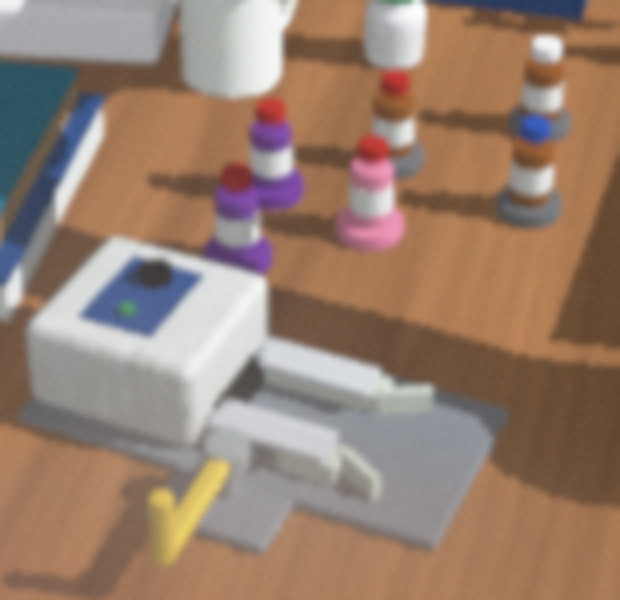

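```bash
cat > h.py <<'E'
import numpy as np,cv2
from scipy.optimize import least_squares
C={"scene":(380.0163648670472,278.83262606909403,209.8875591557057,[ 2.03107773,1.22491948,-0.57234612],[-0.26150661,-0.26723155,1.41037966]),
"side":(448.4624847753329,276.7102266728603,208.90378153283876,[0.33193839,-2.67892328,1.40240495],[0.53777266,0.14809568,1.07319684])}
def proj(n,P):
    f,cx,cy,r,t=C[n]
    return cv2.projectPoints(np.array(P,float).reshape(-1,3),np.array(r),np.array(t),np.array([[f,0,cx],[0,f,cy],[0,0,1]]),None)[0].reshape(-1,2)
def mix2w(p,P):
    P=np.array(P,float).reshape(-1,3); c,s=np.cos(p[2]),np.sin(p[2])
    return np.c_[p[0]+c*P[:,0]-s*P[:,1],p[1]+s*P[:,0]+c*P[:,1],P[:,2]]
E
python3 - <<'E'
from h import *
def c2(u,v): return (u/6+265-.4,v/6+170-.4)
def c1(u,v): return (u/5+140-.4,v/5+190-.4)
def c3(u,v): return (u/4+195-.4,v/4+150-.4)
names=["scene"]*7+["side"]*7
P=[(-.125,.065,.008),(.148,-.055,.07),(.148,.055,.07),(.033,.055,.07),(0,.160,.078),(.150,-.065,.004),(.150,.065,.004),
 (.033,.055,.07),(.033,-.055,.07),(.148,-.055,.07),(.148,.055,.07),(0,.160,.078),(-.125,-.065,.008),(-.125,.065,.008)]
O=[c2(290,120),c2(255,457),c2(498,395),c2(398,236),c2(578,103),c2(235,580),c2(517,502),
 c3(190,390),c3(266,283),c3(120,238),c3(30,322),c3(160,495),c3(507,412),c3(436,546)]
P=np.array(P);O=np.array(O)
def res(p):
    W=mix2w(p,P); return np.concatenate([proj(n,w)[0]-o for n,w,o in zip(names,W,O)])
best=min((least_squares(res,[.4,-.3,y],loss="soft_l1") for y in np.arange(-3,3.1,1)),key=lambda r:r.cost)
print("mixer",best.x,np.degrees(best.x[2]));print(res(best.x).reshape(-1,2).round(1))
# vials: cap mid at z=.07
V={"red":[c1(277,265),c3(396,84)],"blue":[c1(281,107),c3(535,130)],"white":[c1(63,190),c3(547,48)],"pink":[c1(456,194),c3(372,150)],"purp":[c1(459,325),c3(270,112)],"purpD":[c1(632,258),c3(236,178)]}
for k,(a,b) in V.items():
    f=lambda q:np.concatenate([proj("scene",[q[0],q[1],.07])[0]-a,proj("side",[q[0],q[1],.07])[0]-b])
    s=least_squares(f,[.4,-.4]); print(k,s.x.round(4),s.fun.round(1))
p=best.x
for n,q in dict(seat=(0,0,.008),apron=(-.092,0,.008),pivot=(0,.075,.038),post=(0,.16,.078),shut=(.085,.075,.078)).items(): print(n,mix2w(p,q).round(4))
E
```

```text
mixer [ 0.56022315  0.09165196 -0.17382115] -9.959218136784733
[[-1.  -1.7]
 [-0.1 -0.2]
 [ 1.8 -0.4]
 [-0.2 -3.3]
 [ 0.6  1.1]
 [-1.  -1. ]
 [-0.1 -0.4]
 [ 0.1 -3.4]
 [ 1.4 -2.2]
 [-2.5 -1.9]
 [-2.7  0.8]
 [-1.5  0.4]
 [ 0.9 -0.6]
 [-0.2 -0. ]]
red [ 0.5585 -0.2205] [-0.1 -0.4 -0.3 -0.1]
blue [ 0.4498 -0.1828] [-0.  -0.2 -0.1 -0.1]
white [ 0.4579 -0.3004] [-0.2  0.  -0.1  0.4]
pink [ 0.555  -0.1261] [-0.1 -0.2 -0.2  0.1]
purp [ 0.6367 -0.1575] [-0.1 -0.2 -0.2  0. ]
purpD [ 0.6362 -0.0678] [-0.2 -0.3 -0.3  0.1]
seat [[0.5602 0.0917 0.008 ]]
apron [[0.4696 0.1076 0.008 ]]
pivot [[0.5732 0.1655 0.038 ]]
post [[0.5879 0.2492 0.078 ]]
shut [[0.6569 0.1508 0.078 ]]
```

Things that could be mistaken for vial_red (scene pixels of the caps): amber vial, red cap (195,243); pink vial, red cap (231,229); purple vial, red cap (232,255); purple vial, dark red cap (266,242); also the amber vials with a blue cap (196,211) and a white cap (152,228). I choose (195,243): the crop shows an amber body and grey foot. First I move above it.

```bash
python3 -m jog '[40,-17,0,0,0,3, 90,-39,0,0,0,6, 140,-61,0,0,0,9, 190,-82,0,0,0,12, 240,-104,0,0,0,15, 290,-125,0,0,0,18, 340,-147,0,0,0,21, 390,-169,0,0,0,24, 410,-180,0,0,0,26.5, 410,-180,0,0,0,26.5]' 0.3
python3 - <<'E'
from rig import *
import cv2
print(get_state())
d=get_image("wrist"); cv2.imwrite("pics/w1.png",d["frame"][:,:,::-1]); print(d["rvec"],d["tvec"])
E
```

```text
clock: 1.4
position: [0.5061, -0.261, 0.2498]
ee_rot: [-0.0, 0.996, -0.086, -0.0]
contact_force: [-1.1, 0.0, -0.2]
width: 0.06
{'clock': 1.4, 'qpos': array([-5.98326045e-01,  2.68237837e-01,  1.51709576e+00,  3.08422171e-05,
        1.35708381e+00,  1.14375939e+00]), 'qd': array([-0.04113151, -0.00673342,  0.01190122, -0.02856586,  0.00291898,
       -0.02437641]), 'effort': array([ 1.23177331e+00, -4.10205674e+01, -2.47777927e+01,  2.54459186e-01,
       -3.80593794e-02,  1.61475311e-01]), 'position': array([ 0.50610404, -0.26099857,  0.24981613]), 'ee_rot': array([-2.15410012e-04,  9.96334381e-01, -8.55431521e-02, -3.51968960e-04]), 'contact_force': array([-1.11423659,  0.00885959, -0.15457755]), 'moment': array([-0.01147712,  0.03518875,  0.00047599]), 'width': 0.060004055655917335}
[-1.89452907  2.25255219  0.31772326] [-0.17015469  0.48661351  0.52956986]
```

View pics/w1.png

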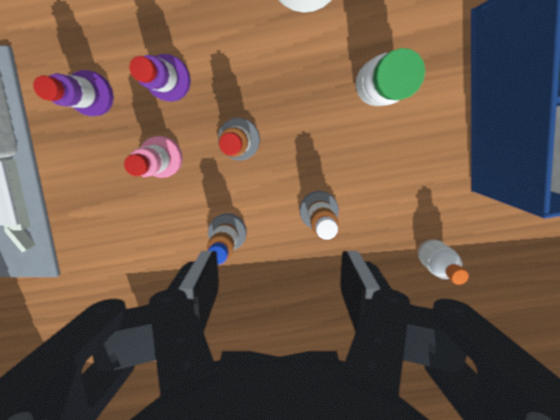

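The wrist view shows the red cap at (231,143) over an amber body and grey foot at (240,139). Pink and purple are to its left, blue at (219,253), white at (326,228). I'll use it as a third measurement.

```bash
cat >> h.py <<'E'
def ray(K,r,t,uv,z):
    R=cv2.Rodrigues(np.array(r))[0]; c=-R.T@np.array(t)
    d=R.T@np.linalg.solve(K,[uv[0],uv[1],1.]); return c+d*(z-c[2])/d[2]
KW=np.array([[311.18383712974094,0,279.03304328687244],[0,311.18383712974094,207.58410482684886],[0,0,1]])
E
python3 - <<'E'
from h import *
r,t=[-1.89452907,2.25255219,0.31772326],[-0.17015469,0.48661351,0.52956986]
R=cv2.Rodrigues(np.array(r))[0]; print("cam",-R.T@np.array(t), "fwd",R[2])
for n,uv,z in [("redcap",(231,143),.075),("redfoot",(240,139),.006),("blue",(218,254),.075),("pink",(137,164),.075),("white",(327,229),.075)]:
    print(n,ray(KW,r,t,uv,z).round(4))
a=cv2.imread("pics/w1.png"); cv2.imwrite("pics/w1c.png",cv2.resize(a[100:180,190:290],None,fx=7,fy=7,interpolation=cv2.INTER_CUBIC))
E
```

```text
cam [ 0.57620816 -0.27255013  0.37401891] fwd [-0.27332579  0.04668672 -0.96078789]
redcap [ 0.5614 -0.2242  0.075 ]
redfoot [ 0.5606 -0.2243  0.006 ]
blue [ 0.4523 -0.1865  0.075 ]
pink [ 0.5575 -0.131   0.075 ]
white [ 0.4603 -0.3024  0.075 ]
```

View pics/w1c.png

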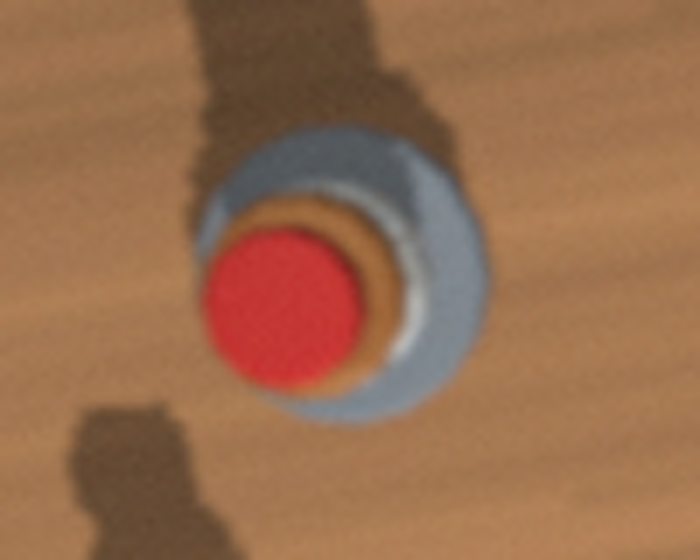

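```bash
python3 -m jog '[15,-15,0,0,0,0, 40,-40,0,0,0,0, 47,-47,30,0,0,0, 47,-47,70,0,0,0, 47,-47,100,0,0,0, 47,-47,100,0,0,0, 47,-47,100,0,0,0]' 0.15
python3 - <<'E'
from rig import *
from h import *
d=get_image("wrist"); cv2.imwrite("pics/w2.png",d["frame"][:,:,::-1]); np.savez("w2",r=d["rvec"],t=d["tvec"]); print(get_state()["position"],get_state()["width"])
E
```

```text
clock: 2.33
position: [0.5606, -0.225, 0.1515]
ee_rot: [0.0, 0.996, -0.088, 0.001]
contact_force: [0.3, -0.1, -0.4]
width: 0.0726
[ 0.56083258 -0.22513922  0.15199514] 0.07284877655167578
```

View pics/w2.png

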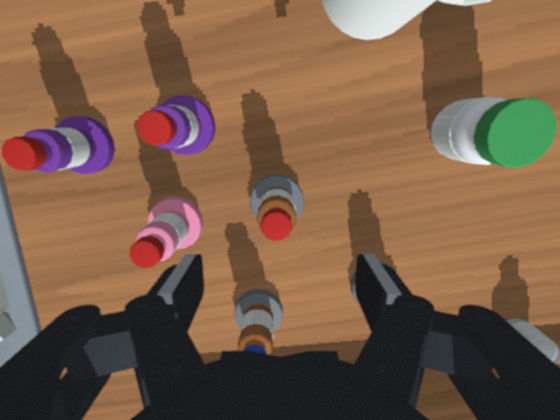

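Run:
```python
from h import *
d=np.load("w2.npz")
for n,uv,z in [("cap",(276,224),.076),("foot",(277,197),.008),("pinkcap",(146,253),.076)]: print(n,ray(KW,d["r"],d["t"],uv,z).round(4))
```

```text
cap [ 0.563 -0.223  0.076]
foot [ 0.5649 -0.2237  0.008 ]
pinkcap [ 0.558 -0.13   0.076]
```

```bash
python3 -m jog '[0,-2,20,0,0,0, 0,-2,50,0,0,0, 0,-2,80,0,0,0, 0,-2,98,0,0,0, 0,-2,107,0,0,0, 0,-2,107,0,0,0, 0,-2,107,0,0,0]'
python3 - <<'E'
from rig import *
from h import *
d=get_image("wrist"); cv2.imwrite("pics/w3.png",d["frame"][:,:,::-1])
E
```

```text
clock: 3.25
position: [0.561, -0.2228, 0.0446]
ee_rot: [0.001, 0.996, -0.087, 0.001]
contact_force: [0.2, -1.0, 1.0]
width: 0.0726
```

View pics/w3.png

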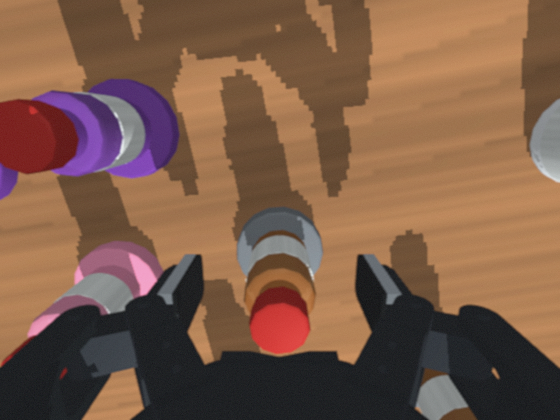

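Vial at (279,320), centred between the pads at (203..357). Closing.

```bash
python3 -m jog '[0,0,0,0,0,0,0,0,0,0,0,0,0,0,0,0,0,0,0,0,0,0,0,0,0,0,0,0,0,0,0,0,0,0,0,0]' 1 35
python3 -m jog '[0,0,-8,0,0,0, 0,0,-30,0,0,0, 0,0,-60,0,0,0, 0,0,-100,0,0,0, 0,0,-125,0,0,0,0,0,-125,0,0,0,0,0,-125,0,0,0]'
python3 - <<'E'
from rig import *
from h import *
print(get_state()["ee_rot"])
for n in ("wrist","scene","side"):
    d=get_image(n); cv2.imwrite(f"pics/{n}4.png",d["frame"][:,:,::-1]); np.savez("4"+n,r=d["rvec"],t=d["tvec"])
a=cv2.imread("pics/scene4.png");b=cv2.imread("pics/side4.png")
cv2.imwrite("pics/4c.png",np.hstack([cv2.resize(a[140:300,130:290],(400,400)),cv2.resize(b[100:260,220:380],(400,400))]))
E
```

```text
clock: 4.05
position: [0.5602, -0.2225, 0.0437]
ee_rot: [0.0, 0.996, -0.087, 0.0]
contact_force: [-1.3, -0.2, 4.5]
width: 0.0291
clock: 4.92
position: [0.5592, -0.2218, 0.1669]
ee_rot: [-0.001, 0.996, -0.087, -0.001]
contact_force: [-0.0, 0.2, -1.9]
width: 0.0292
[-5.38129760e-04  9.96183287e-01 -8.72766095e-02 -1.16729179e-03]
```

View pics/wrist4.png

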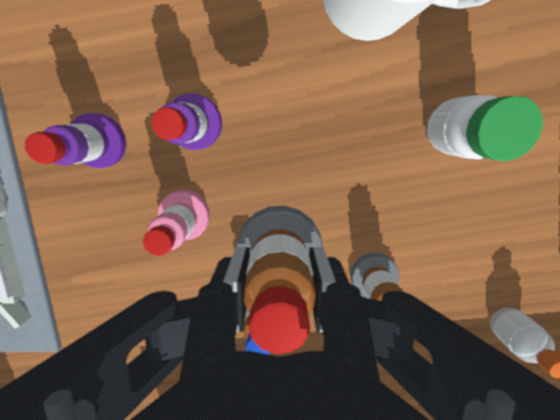

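View pics/4c.png

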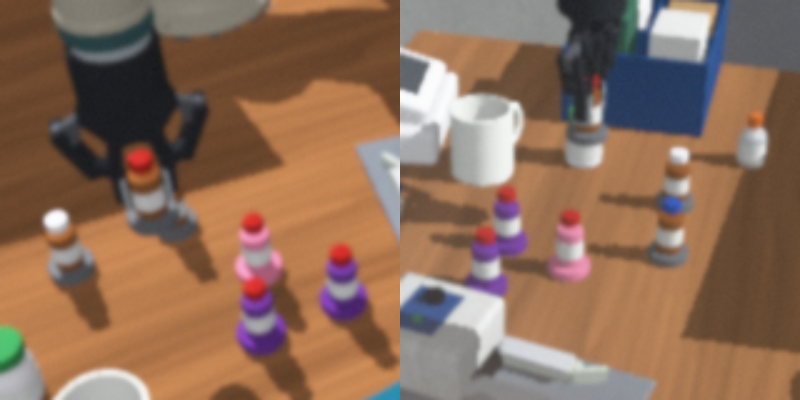

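Vial held upright in the pads (cap (279,321), foot (279,245)). Estimating its offset from the TCP.

Run:
```python
from h import *
d=np.load("4wrist.npz")
R=cv2.Rodrigues(d["r"])[0]; print("cam-tcp",(-R.T@d["t"])-np.array([.5592,-.2218,.1669]))
K=KW
tcp=np.array([.5592,-.2218,.1669]); ex=np.array([.985,-.174,0]);ey=np.array([-.174,-.985,0])
for dx in (-.006,-.003,0,.003,.006):
    pts=[]
    for z,rad in ((.076,.011),(.012,.024)):
        c=tcp+ex*dx; c=c+np.array([0,0,z-.044])
        th=np.linspace(0,2*np.pi,60,endpoint=False)
        q=cv2.projectPoints(np.array([c+rad*np.array([np.cos(a),np.sin(a),0]) for a in th]),d["r"],d["t"],K,None)[0].reshape(-1,2)
        pts.append((q.min(0).round(0),q.max(0).round(0)))
    print(dx,pts)
```

```text
cam-tcp [ 0.07024382 -0.01186606  0.12409751]
-0.006 [(array([249., 318.]), array([312., 370.])), (array([236., 222.]), array([324., 301.]))]
-0.003 [(array([249., 310.]), array([312., 363.])), (array([236., 217.]), array([324., 297.]))]
0 [(array([249., 303.]), array([312., 356.])), (array([236., 211.]), array([324., 292.]))]
0.003 [(array([249., 295.]), array([312., 349.])), (array([236., 206.]), array([324., 287.]))]
0.006 [(array([248., 287.]), array([313., 342.])), (array([236., 200.]), array([324., 283.]))]
```

Run:
```python
import cv2
a=cv2.imread("pics/wrist4.png"); cv2.imwrite("pics/w4c.png",cv2.resize(a[195:365,220:340],None,fx=3.5,fy=3.5,interpolation=cv2.INTER_CUBIC))
```

```text
(no output)
```

View pics/w4c.png

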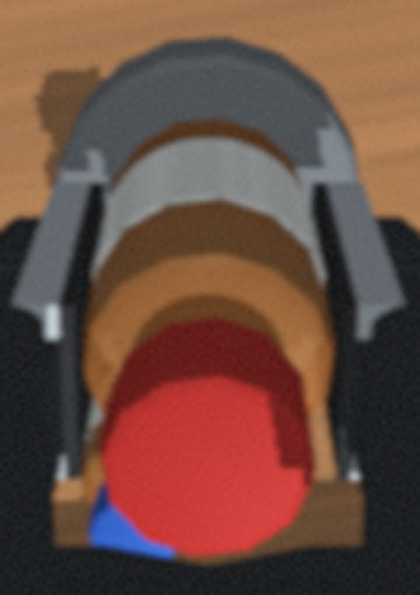

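```bash
python3 -m jog '[-7,-15,0,0,0,0, -22,-47,0,0,0,0, -39,-84,0,0,0,0, -57,-121,0,0,0,0, -75,-160,0,0,0,0, -93,-198,0,0,0,0, -111,-237,0,0,0,0, -129,-275,0,0,0,0, -140,-300,0,0,0,0, -144,-307,0,0,0,0]'
python3 -m jog '[0,0,0,0,0,0,0,0,0,0,0,0,0,0,0,0,0,0]'
python3 - <<'E'
from rig import *
from h import *
s=get_state(); print(s["ee_rot"],s["qpos"])
for n in ("wrist","scene","side"):
    d=get_image(n); cv2.imwrite(f"pics/{n}5.png",d["frame"][:,:,::-1]); np.savez("5"+n,r=d["rvec"],t=d["tvec"])
a=cv2.imread("pics/scene5.png");b=cv2.imread("pics/side5.png")
cv2.imwrite("pics/5c.png",np.hstack([cv2.resize(a[120:280,240:400],(400,400)),cv2.resize(b[130:310,195:375],(400,400))]))
E
```

```text
clock: 6.32
position: [0.47, 0.1068, 0.168]
ee_rot: [-0.0, 0.996, -0.086, -0.001]
contact_force: [0.5, -0.4, -0.7]
width: 0.0293
clock: 6.7
position: [0.4719, 0.1042, 0.1682]
ee_rot: [0.0, 0.996, -0.088, 0.0]
contact_force: [-0.2, -0.2, -1.0]
width: 0.0289
[ 1.59942045e-04  9.96127807e-01 -8.79168193e-02  1.03185513e-05] [ 7.34198611e-02  2.02995619e-01  1.82433841e+00 -3.55439187e-04
  1.11428970e+00  1.82043382e+00]
```

View pics/wrist5.png

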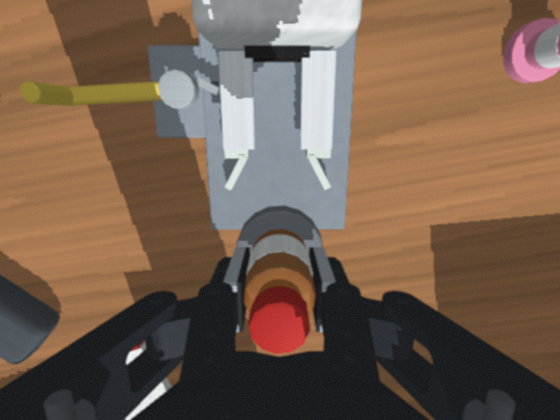

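View pics/5c.png

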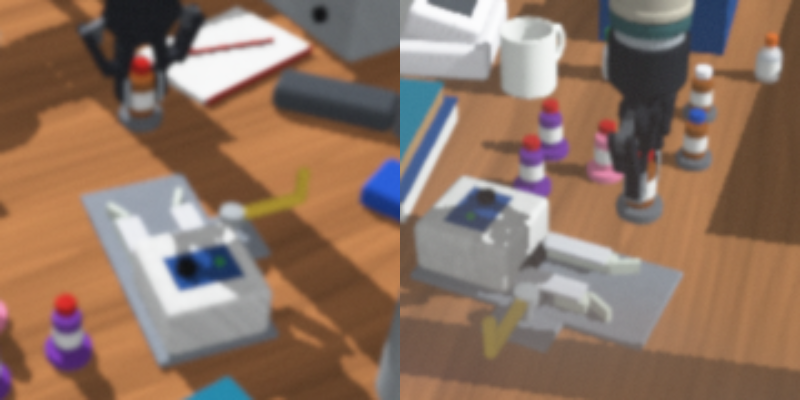

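Run:
```python
import cv2
a=cv2.imread("pics/wrist5.png"); cv2.imwrite("pics/w5c.png",cv2.resize(a[20:240,140:370],None,fx=2.6,fy=2.6,interpolation=cv2.INTER_CUBIC)); 
cv2.imwrite("pics/w5d.png",cv2.resize(a[30:200,200:350],None,fx=3.5,fy=3.5,interpolation=cv2.INTER_CUBIC));
```

```text
(no output)
```

View pics/w5c.png

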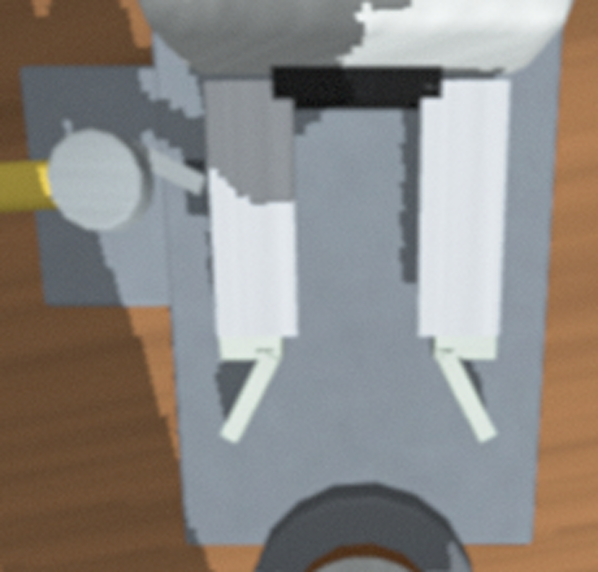

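View pics/w5d.png

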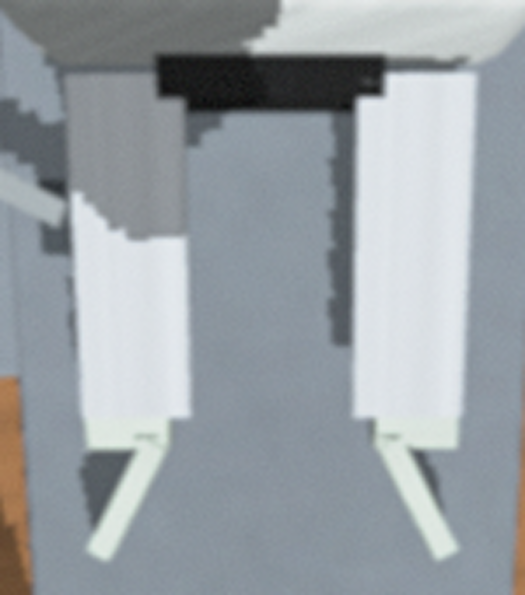

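Run:
```python
from h import *
d=np.load("5wrist.npz")
c=lambda u,v:(u/2.6+140-.4,v/2.6+20-.4); e=lambda u,v:(u/3.5+200-.4,v/3.5+30-.4)
P=np.array([(-.125,.065,.008),(-.125,-.065,.008),(-.046,.0195,.027),(-.046,-.0195,.027)])
O=np.array([c(188,545),c(531,545),e(190,417),e(353,417)])
def res(p): return (cv2.projectPoints(mix2w(p,P),d["r"],d["t"],KW,None)[0].reshape(-1,2)-O).ravel()
b=least_squares(res,[.56,.09,-.17]); p=b.x
print(p,np.degrees(p[2])); print(b.fun.reshape(-1,2).round(1))
pr=lambda q:cv2.projectPoints(mix2w(p,q),d["r"],d["t"],KW,None)[0].reshape(-1,2)
q=pr([(.024,0,.008),(.024,.0195,.027),(0,.075,.046),(0,.16,.078),(-.082,.04,.024),(-.082,-.04,.024)])
print("w5d stop",(q[:2]+.4-[200,30])*3.5,"w5c hub",(q[2]+.4-[140,20])*2.6,"post",q[3],"flares w5d",(q[4:]+.4-[200,30])*3.5)
print("apron",mix2w(p,(-.092,0,.008)),"seat",p[:2])
tcp=np.array([.4719,.1042]); ang=np.arctan2(2*.9961278*-.0879168,2*.9961278**2-1); print("tool yaw",np.degrees(ang))
ex=np.array([np.cos(ang),np.sin(ang)]);ey=np.array([np.sin(ang),-np.cos(ang)])
for n,k in (("apron",-.092),("seat",0)):
    dd=mix2w(p,(k,0,0))[0,:2]-tcp; print(n,"tool dx,dy mm",1e3*dd@ex,1e3*dd@ey)
```

```text
[ 0.56295476  0.08982852 -0.17428598] -9.98585130035083
[[-1.2  0.3]
 [ 0.8 -0.1]
 [ 0.3  0. ]
 [ 0.  -0.1]]
w5d stop [[271.09585519 113.24535953]
 [183.1682787   98.6909501 ]] w5c hub [ 94.39710238 179.40817977] post [27.9369794  84.42152209] flares w5d [[114.08288904 560.77673855]
 [431.1280264  559.87292889]]
apron [[0.4723485  0.10578178 0.008     ]] seat [0.56295476 0.08982852]
tool yaw -10.087547441337001
apron tool dx,dy mm 0.16451567787267543 -1.6358797529622666
seat tool dx,dy mm 92.16437076018377 -1.7991734569264066
```

```bash
python3 -m jog '[0,-1.7,20,0,0,0, 0,-1.7,50,0,0,0, 0,-1.7,80,0,0,0, 0,-1.7,100,0,0,0, 0,-1.7,110,0,0,0, 0,-1.7,113,0,0,0, 0,-1.7,114,0,0,0, 0,-1.7,114,0,0,0]'
python3 -m jog '[0,0,0.5,0,0,0, 0,0,1,0,0,0, 0,0,1,0,0,0, 0,0,1,0,0,0]'
python3 - <<'E'
from rig import *
from h import *
s=get_state(); print(s["contact_force"],s["moment"],s["position"],s["ee_rot"])
d=get_image("wrist"); cv2.imwrite("pics/w6.png",d["frame"][:,:,::-1]); np.savez("6wrist",r=d["rvec"],t=d["tvec"])
d=get_image("side"); cv2.imwrite("pics/s6.png",cv2.resize(d["frame"][150:300,195:375,::-1],None,fx=4,fy=4,interpolation=cv2.INTER_CUBIC))
E
```

```text
clock: 7.85
position: [0.4725, 0.1067, 0.0549]
ee_rot: [-0.0, 0.996, -0.087, 0.001]
contact_force: [-0.0, -0.2, -1.2]
width: 0.0291
clock: 8.35
position: [0.4719, 0.1067, 0.0533]
ee_rot: [0.0, 0.996, -0.087, 0.0]
contact_force: [0.0, 0.7, -0.4]
width: 0.0295
[ 0.01670915  0.71277211 -0.43099711] [-0.05323902  0.01973337 -0.0177558 ] [0.47193766 0.10668457 0.05332692] [ 3.61787444e-05  9.96185487e-01 -8.72609373e-02  5.94216803e-05]
```

View pics/w6.png

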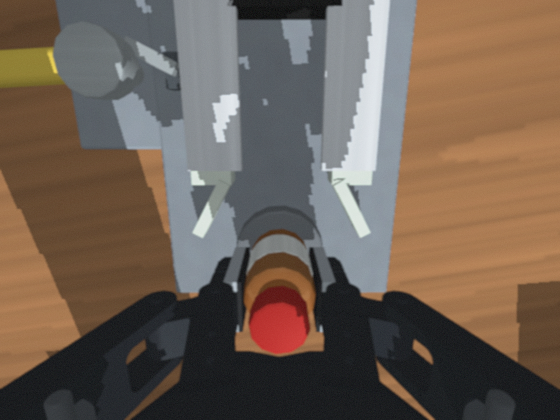

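View pics/s6.png

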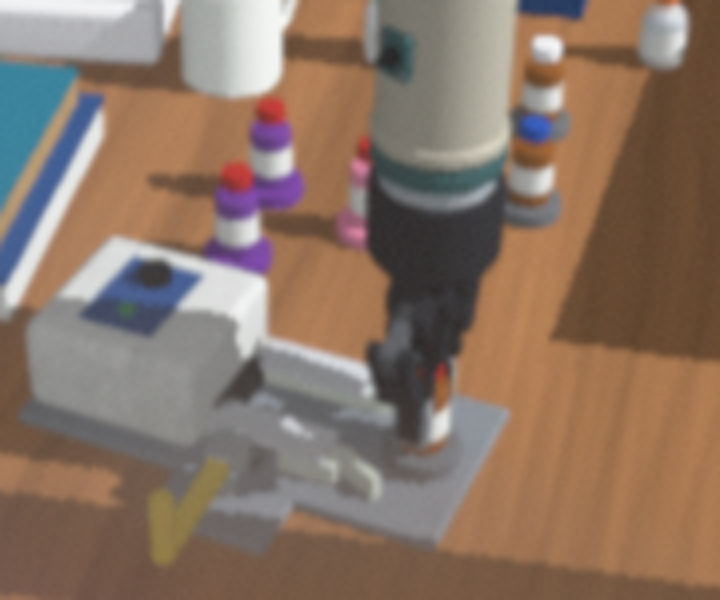

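```bash
python3 -m jog '[0,0.4,0.5,0,0,0, 0,0.4,1,0,0,0, 0,0.4,1.3,0,0,0, 0,0.4,1.3,0,0,0]'
python3 - <<'E'
import cv2
a=cv2.imread("pics/w6.png"); cv2.imwrite("pics/w6c.png",cv2.resize(a[140:300,160:400],None,fx=3.3,fy=3.3,interpolation=cv2.INTER_CUBIC))
E
```

```text
clock: 8.95
position: [0.4718, 0.1063, 0.0519]
ee_rot: [0.0, 0.996, -0.087, -0.0]
contact_force: [-0.0, 0.2, -0.8]
width: 0.029
```

View pics/w6c.png

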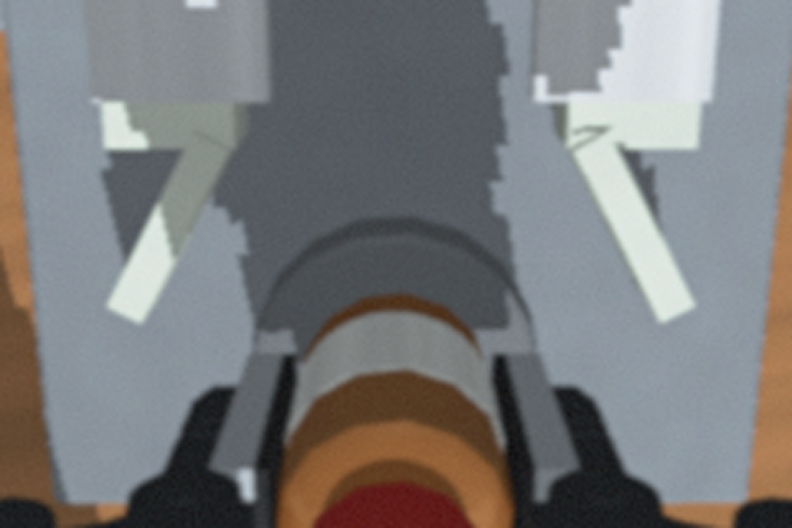

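Run:
```python
from h import *
d=np.load("6wrist.npz")
e=lambda u,v:(u/3.3+160-.4,v/3.3+140-.4)
P=np.array([(-.125,.065,.008),(-.125,-.065,.008),(-.046,.0195,.027),(-.046,-.0195,.027)])
O=np.array([e(63,503),e(750,503),e(270,102),e(533,102)])
def res(p): return (cv2.projectPoints(mix2w(p,P),d["r"],d["t"],KW,None)[0].reshape(-1,2)-O).ravel()
b=least_squares(res,[.56,.09,-.17]); p=b.x
print(p,np.degrees(p[2]),b.fun.reshape(-1,2).round(1))
th=np.linspace(0,6.283,90)
for dy in (-.001,0,.001):
  c=np.array([.4719,.1067])+np.array([-.174,-.985])*dy
  q=cv2.projectPoints(np.c_[c[0]+.024*np.cos(th),c[1]+.024*np.sin(th),0*th+.0213],d["r"],d["t"],KW,None)[0].reshape(-1,2)
  print(dy,((q.min(0)+.4-[160,140])*3.3).round(),((q.max(0)+.4-[160,140])*3.3).round())
tcp=np.array([.4718,.1063]);ang=np.radians(-10.0)
ex=np.array([np.cos(ang),np.sin(ang)]);ey=np.array([np.sin(ang),-np.cos(ang)])
for k in (-.092,-.046,0):
    dd=mix2w(p,(k,0,0))[0,:2]-tcp; print(k,"tool dx,dy mm",1e3*dd@ex,1e3*dd@ey)
```

```text
[ 0.56300775  0.09006221 -0.16780456] -9.614493349056419 [[-2.1  1.5]
 [ 0.9 -0.1]
 [ 0.3 -0.1]
 [ 0.7 -0.7]]
-0.001 [246. 237.] [536. 504.]
0 [252. 237.] [542. 504.]
0.001 [258. 237.] [548. 504.]
-0.092 tool dx,dy mm 0.6438410568818912 0.7720425418487863
-0.046 tool dx,dy mm 46.64279983165177 0.4625403011226108
0 tool dx,dy mm 92.64175860642176 0.15303806039641712
```

```bash
python3 -m jog '[5,0.4,0,0,0,0, 12,0.4,0,0,0,0, 19,0.4,0,0,0,0, 26,0.4,0,0,0,0, 33,0.4,0,0,0,0, 40,0.4,0,0,0,0, 44,0.4,0,0,0,0, 46,0.4,0,0,0,0, 46,0.4,0,0,0,0]'
python3 - <<'E'
from rig import *
from h import *
s=get_state(); print(s["contact_force"],s["moment"],s["position"])
d=get_image("wrist"); cv2.imwrite("pics/w7.png",d["frame"][:,:,::-1])
E
```

```text
clock: 10.07
position: [0.517, 0.0979, 0.0519]
ee_rot: [0.0, 0.996, -0.087, -0.0]
contact_force: [-0.4, -0.7, -1.3]
width: 0.0288
[-0.43835998 -0.7369729  -1.31565194] [ 0.04512061 -0.02123708  0.01085754] [0.51701418 0.09790038 0.05193637]
```

View pics/w7.png

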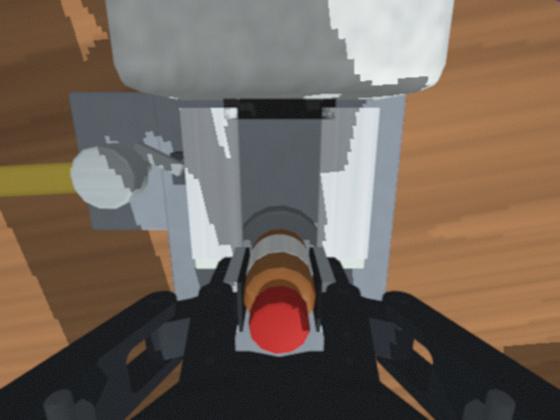

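The foot is going under the lips centred (foot edge (280,207), slot 238–322), with low forces. Continuing.

```bash
python3 -m jog '[4,0,0,0,0,0, 9,0,0,0,0,0, 15,0,0,0,0,0, 21,0,0,0,0,0, 27,0,0,0,0,0, 32,0,0,0,0,0, 36,0,0,0,0,0, 39,0,0,0,0,0, 40,0,0,0,0,0, 40,0,0,0,0,0]'
python3 -m jog '[1,0,0,0,0,0, 2,0,0,0,0,0, 3,0,0,0,0,0, 3,0,0,0,0,0]'
```

```text
clock: 11.38
position: [0.5564, 0.091, 0.052]
ee_rot: [0.0, 0.996, -0.087, -0.0]
contact_force: [0.0, 1.2, -1.0]
width: 0.029
clock: 11.88
position: [0.5595, 0.0904, 0.052]
ee_rot: [0.0, 0.996, -0.087, 0.0]
contact_force: [-0.2, -0.4, -0.7]
width: 0.0292
```

```bash
python3 -m jog '[0.5,0,0,0,0,0, 1,0,0,0,0,0, 1.5,0,0,0,0,0, 2,0,0,0,0,0, 2,0,0,0,0,0]'
```

```text
clock: 12.5
position: [0.5614, 0.0901, 0.052]
ee_rot: [0.0, 0.996, -0.087, 0.0]
contact_force: [-0.3, 0.1, -0.8]
width: 0.0286
```

```bash
python3 -m jog '[0.5,0,0,0,0,0, 0.5,0,0,0,0,0,0.5,0,0,0,0,0]'
```

```text
clock: 12.88
position: [0.5619, 0.09, 0.052]
ee_rot: [0.0, 0.996, -0.087, 0.0]
contact_force: [-0.2, 0.8, -1.6]
width: 0.0292
```

```bash
python3 -m jog '[0.5,0,0,0,0,0, 0.5,0,0,0,0,0,0.5,0,0,0,0,0]'
```

```text
clock: 13.25
position: [0.562, 0.09, 0.0519]
ee_rot: [0.0, 0.996, -0.087, -0.0]
contact_force: [-1.5, 0.7, -0.1]
width: 0.0292
```

```bash
python3 -m jog '[0.3,0,0,0,0,0,0.3,0,0,0,0,0,0.3,0,0,0,0,0]'
```

```text
clock: 13.62
position: [0.5621, 0.0899, 0.0519]
ee_rot: [0.0, 0.996, -0.087, -0.001]
contact_force: [-4.3, 0.1, 1.1]
width: 0.029
```

```bash
python3 -m jog '[0.3,0,0,0,0,0,0.3,0,0,0,0,0,0.3,0,0,0,0,0]'
```

```text
clock: 14.0
position: [0.5622, 0.0899, 0.0519]
ee_rot: [0.0, 0.996, -0.087, -0.001]
contact_force: [-5.7, 1.3, 3.2]
width: 0.0293
```

```bash
python3 -m jog '[0.3,0,0,0,0,0,0.6,0,0,0,0,0,0.6,0,0,0,0,0]'
```

```text
clock: 14.38
position: [0.5623, 0.0899, 0.0519]
ee_rot: [0.0, 0.996, -0.087, -0.001]
contact_force: [-5.2, 1.6, 3.2]
width: 0.0289
```

```bash
python3 -m jog '[0,0,0,0,0,0,0,0,0,0,0,0,0,0,0,0,0,0,0,0,0,0,0,0]'
python3 - <<'E'
from rig import *
s=get_state(); print(s["contact_force"],s["moment"],s["position"],s["ee_rot"])
E
```

```text
clock: 14.88
position: [0.5622, 0.0899, 0.0518]
ee_rot: [0.0, 0.996, -0.087, -0.001]
contact_force: [-5.5, 1.7, 2.1]
width: 0.0293
[-5.47606542  1.65632907  2.10080907] [0.29653494 1.02188089 0.01173569] [0.56223975 0.08991682 0.05184174] [ 2.67509123e-05  9.96182897e-01 -8.72802644e-02 -1.33832464e-03]
```

Run:
```python
from rig import *
from h import *
d=get_image("wrist"); a=d["frame"][:,:,::-1]; cv2.imwrite("pics/w8.png",a); np.savez("8wrist",r=d["rvec"],t=d["tvec"])
cv2.imwrite("pics/w8c.png",cv2.resize(a[90:365,180:380],None,fx=2.15,fy=2.15,interpolation=cv2.INTER_CUBIC))
d=get_image("side"); cv2.imwrite("pics/s8.png",cv2.resize(d["frame"][180:300,195:335,::-1],None,fx=5,fy=5,interpolation=cv2.INTER_CUBIC))
```

```text
(no output)
```

View pics/w8c.png

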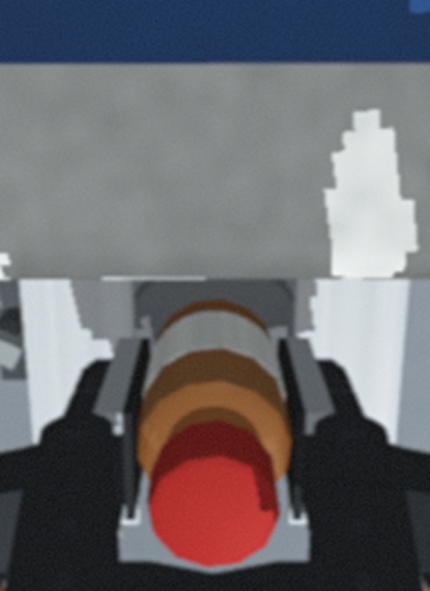

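View pics/s8.png

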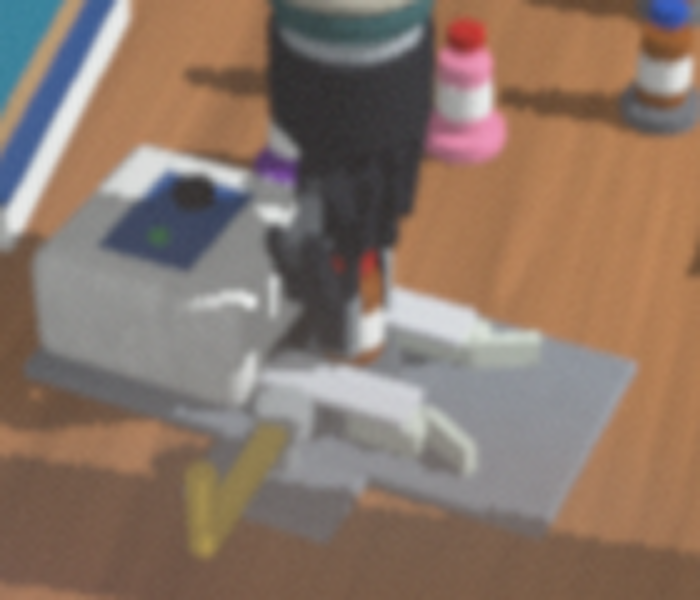

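```bash
python3 -m jog '[0.5,0,0,0,0,0,0.5,0,0,0,0,0,0.5,0,0,0,0,0]'
```

```text
clock: 15.35
position: [0.5623, 0.0899, 0.0519]
ee_rot: [0.0, 0.996, -0.087, -0.002]
contact_force: [-7.0, 2.3, 4.1]
width: 0.0291
```

```bash
python3 -m jog '[0.5,0,0,0,0,0,0.5,0,0,0,0,0,0.5,0,0,0,0,0]'
```

```text
clock: 15.72
position: [0.5624, 0.0898, 0.0519]
ee_rot: [-0.0, 0.996, -0.087, -0.002]
contact_force: [-8.0, 2.2, 4.9]
width: 0.0289
```

```bash
python3 -m jog '[0.4,0,0,0,0,0,0.8,0,0,0,0,0,0.8,0,0,0,0,0]'
```

```text
clock: 16.1
position: [0.5625, 0.0899, 0.0519]
ee_rot: [-0.0, 0.996, -0.087, -0.003]
contact_force: [-8.8, 2.0, 6.4]
width: 0.0294
```

```bash
python3 -m jog '[0,0,0,0,0,0,0,0,0,0,0,0,0,0,0,0,0,0,0,0,0,0,0,0]'
python3 - <<'E'
from rig import *
s=get_state(); print(s["contact_force"],s["position"],s["ee_rot"])
E
```

```text
clock: 16.6
position: [0.5625, 0.0899, 0.0519]
ee_rot: [-0.0, 0.996, -0.087, -0.003]
contact_force: [-8.9, 1.5, 5.8]
width: 0.0293
[-8.91031563  1.51769483  5.77921775] [0.56245336 0.08985189 0.05191799] [-1.88224215e-05  9.96176055e-01 -8.73203764e-02 -2.90168399e-03]
```

```bash
python3 -m jog '[0.4,0,0,0,0,0,0.8,0,0,0,0,0,0.8,0,0,0,0,0,0.8,0,0,0,0,0,0.8,0,0,0,0,0,0.8,0,0,0,0,0]'
```

```text
clock: 17.35
position: [0.5626, 0.0898, 0.0519]
ee_rot: [-0.0, 0.996, -0.087, -0.004]
contact_force: [-10.8, 2.5, 7.6]
width: 0.0291
```

```bash
python3 -m jog '[-1,0,0,0,0,0,-2,0,0,0,0,0,-3,0,0,0,0,0,-3.3,0,0,0,0,0,-3.3,0,0,0,0,0]'
```

```text
clock: 17.98
position: [0.5622, 0.0899, 0.0518]
ee_rot: [0.0, 0.996, -0.087, -0.001]
contact_force: [-4.4, 2.3, 1.9]
width: 0.0292
```

```bash
python3 -m jog '[0,0,0,0,0,0,0,0,0,0,0,0,0,0,0,0,0,0,0,0,0,0,0,0]' 0.35
python3 - <<'E'
from rig import *
from h import *
d=get_image("wrist"); a=d["frame"][:,:,::-1]; cv2.imwrite("pics/w9.png",a)
E
```

```text
clock: 18.48
position: [0.5634, 0.0897, 0.0521]
ee_rot: [0.0, 0.996, -0.087, 0.001]
contact_force: [-0.4, 0.1, 0.5]
width: 0.0558
```

View pics/w9.png

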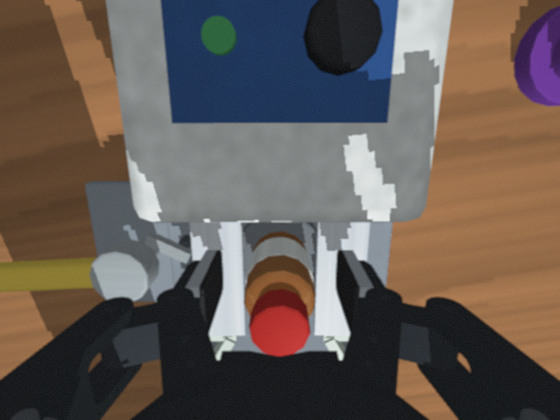

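Vial is loaded and upright (cap (279,325)). I raise the arm clear, then swing over behind the lever post, turning the tool half round so joint 6 has range for following the arc.

```bash
python3 -m jog '[0,0,-5,0,0,0, 0,0,-20,0,0,0, 0,0,-50,0,0,0, 0,0,-80,0,0,0, 0,0,-100,0,0,0, 0,0,-100,0,0,0]'
python3 -m jog '[-3,-10,0,0,0,-9, -6,-30,0,0,0,-18, -10,-55,0,0,0,-27, -15,-80,0,0,0,-36, -20,-105,0,0,0,-45, -25,-125,0,0,0,-54, -30,-143,0,0,0,-63, -33,-155,0,0,0,-72, -33,-160,0,0,0,-81, -33,-160,0,0,0,-90]' 1 20
python3 -m jog '[0,0,0,0,0,-9,0,0,0,0,0,-18,0,0,0,0,0,-27,0,0,0,0,0,-36,0,0,0,0,0,-45,0,0,0,0,0,-54,0,0,0,0,0,-63,0,0,0,0,0,-72,0,0,0,0,0,-81,0,0,0,0,0,-90]'
python3 -m jog '[0,0,0,0,0,0,0,0,0,0,0,0]'
python3 - <<'E'
from rig import *
from h import *
s=get_state(); print(s["qpos"],s["ee_rot"],s["position"],s["contact_force"])
for n in ("wrist","scene","side"):
    d=get_image(n); cv2.imwrite(f"pics/{n}10.png",d["frame"][:,:,::-1]); np.savez("10"+n,r=d["rvec"],t=d["tvec"])
a=cv2.imread("pics/scene10.png");b=cv2.imread("pics/side10.png")
cv2.imwrite("pics/10c.png",np.hstack([cv2.resize(a[140:280,260:400],(400,400)),cv2.resize(b[170:310,195:335],(400,400))]))
E
```

```text
clock: 19.27
position: [0.5644, 0.0899, 0.1547]
ee_rot: [-0.0, 0.996, -0.087, 0.003]
contact_force: [-0.0, -0.0, 0.9]
width: 0.0553
clock: 20.52
position: [0.5576, 0.2535, 0.151]
ee_rot: [-0.0, 0.764, 0.645, -0.001]
contact_force: [-0.4, 0.0, -0.5]
width: -0.0001
clock: 21.78
position: [0.5576, 0.2529, 0.151]
ee_rot: [-0.001, 0.085, 0.996, -0.0]
contact_force: [0.3, -0.8, 0.1]
width: 0.0002
clock: 22.02
position: [0.5579, 0.2531, 0.1515]
ee_rot: [-0.0, 0.088, 0.996, -0.0]
contact_force: [0.0, 0.3, 0.1]
width: 0.0
[ 3.12361590e-01  3.99349247e-01  1.57239529e+00 -7.73903274e-05
  1.17078333e+00 -1.08156380e+00] [-4.16648998e-04  8.83052034e-02  9.96093355e-01 -2.15248310e-04] [0.55787405 0.25305928 0.15149019] [0.02737767 0.32649641 0.1201397 ]
```

View pics/wrist10.png

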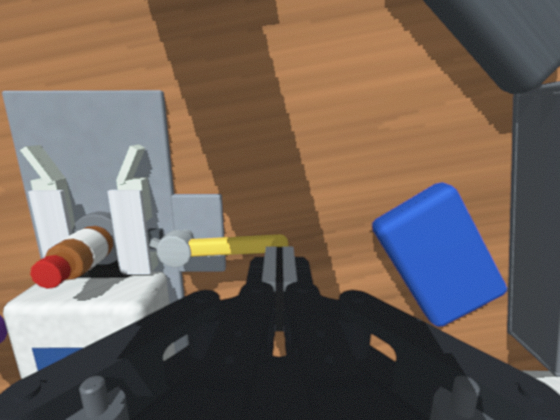

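View pics/10c.png

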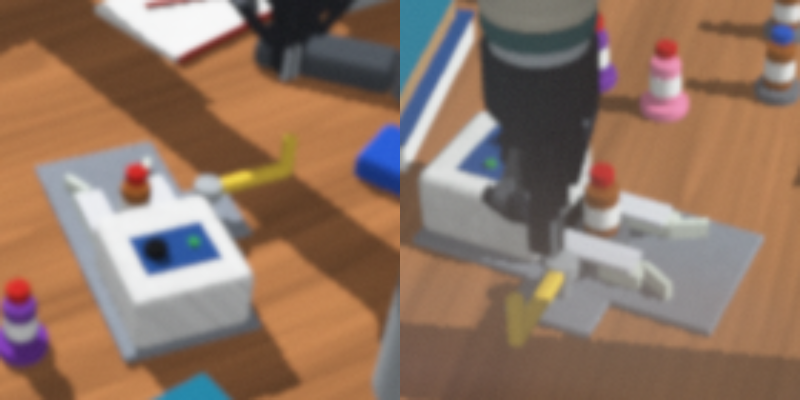

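Run:
```python
from h import *
d=np.load("10wrist.npz"); p=(.563,.0899,-.172)
pr=lambda P:cv2.projectPoints(np.array(P,float).reshape(-1,3),d["r"],d["t"],KW,None)[0].reshape(-1,2).round(1)
print("tcp down",pr([(.5579,.2531,z) for z in (.132,.078,.05,.0)]))
print("hub",pr(mix2w(p,(0,.075,.046))),"seat cap",pr(mix2w(p,(0,0,.084))),"plate front",pr(mix2w(p,[(-.125,.065,.008),(-.125,-.065,.008)])))
for th in (-.1,0,.1,.2,.3): print(th,pr(mix2w(p,[(.085*np.sin(th),.075+.085*np.cos(th),z) for z in (.034,.078)])).tolist())
q=np.linspace(0,1,2)
th=0; 
for th in (0,.1): print("bar end",th,pr(mix2w(p,[(.075*np.sin(th),.075+.075*np.cos(th),.044)])))
```

```text
tcp down [[278.4 261. ]
 [278.7 225.6]
 [278.8 213.3]
 [278.9 197.3]]
hub [[173.1 251.7]] seat cap [[ 45.5 275.1]] plate front [[160.8  89.8]
 [  0.4  90.7]]
-0.1 [[278.6, 235.9], [278.4, 258.9]]
0 [[279.2, 245.3], [279.1, 270.0]]
0.1 [[278.7, 254.7], [278.6, 280.8]]
0.2 [[277.3, 263.7], [276.9, 291.3]]
0.3 [[274.9, 272.5], [274.0, 301.4]]
bar end 0 [[266.8 250.3]]
bar end 0.1 [[266.5 258.8]]
```

```bash
python3 -m jog '[0,0,20,0,0,0, 0,0,50,0,0,0, 0,0,70,0,0,0, 0,0,79,0,0,0, 0,0,81,0,0,0, 0,0,81,0,0,0]'
python3 -m jog '[-3,0,0,0,0,0, -6,0,0,0,0,0, -9,0,0,0,0,0, -11,0,0,0,0,0,-12,0,0,0,0,0, -12,0,0,0,0,0]'
python3 - <<'E'
from rig import *
from h import *
s=get_state(); print(s["position"],s["contact_force"],s["moment"])
p=(.563,.0899,-.172);c,sn=np.cos(p[2]),np.sin(p[2]);v=s["position"][:2]-np.array(p[:2]); print("mixer",c*v[0]+sn*v[1],-sn*v[0]+c*v[1])
a=get_image("side")["frame"][:,:,::-1];b=get_image("scene")["frame"][:,:,::-1]
cv2.imwrite("pics/11c.png",np.hstack([cv2.resize(b[140:280,260:400],(400,400)),cv2.resize(a[190:300,195:305],(400,400))]))
E
```

```text
clock: 22.92
position: [0.5587, 0.2533, 0.0716]
ee_rot: [0.001, 0.087, 0.996, 0.0]
contact_force: [-0.0, -0.2, 0.5]
width: 0.0003
clock: 23.68
position: [0.5698, 0.2512, 0.0709]
ee_rot: [-0.0, 0.087, 0.996, 0.0]
contact_force: [-2.0, 1.8, 1.3]
width: -0.0
[0.56976899 0.25117879 0.070942  ] [-1.95915021  1.75116316  1.33902198] [0.16476908 0.23422927 0.01176591]
mixer -0.020934265854673093 0.16005756564915188
```

View pics/11c.png

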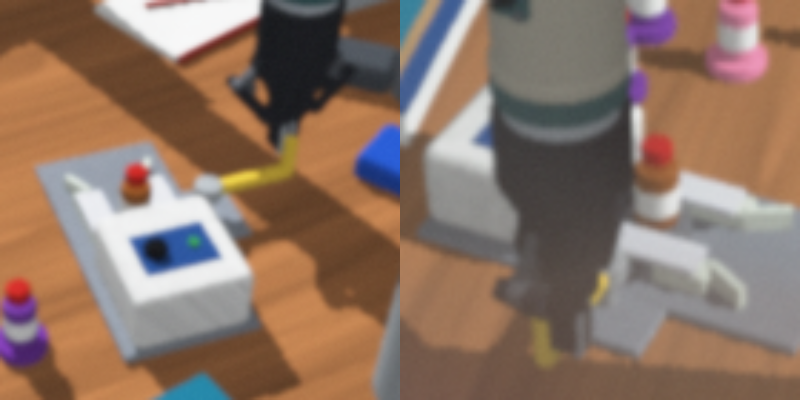

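```bash
python3 -m jog '[-2.6,0.6,0,0,0,1.7, -5.1,1.0,0,0,0,3.4, -7.7,1.4,0,0,0,5.2, -10.3,1.8,0,0,0,6.9, -12.9,2.0,0,0,0,8.6]'
```

```text
clock: 24.4
position: [0.5827, 0.2511, 0.0709]
ee_rot: [-0.001, 0.163, 0.987, 0.0]
contact_force: [-4.7, 4.1, 3.4]
width: 0.0
```

```bash
python3 -m jog '[-2.6,0.6,0,0,0,1.7, -5.1,1.0,0,0,0,3.4, -7.7,1.4,0,0,0,5.2, -10.3,1.8,0,0,0,6.9, -12.9,2.0,0,0,0,8.6]'
```

```text
clock: 25.02
position: [0.5947, 0.2494, 0.0709]
ee_rot: [-0.002, 0.236, 0.972, 0.0]
contact_force: [-6.0, 6.2, 4.1]
width: 0.0
```

```bash
python3 -m jog '[-2.6,0.6,0,0,0,1.7, -5.1,1.0,0,0,0,3.4, -7.7,1.4,0,0,0,5.2, -10.3,1.8,0,0,0,6.9, -12.9,2.0,0,0,0,8.6]'
python3 - <<'E'
from rig import *
from h import *
s=get_state(); print(s["contact_force"],s["ee_rot"])
p=(.563,.0899,-.172);c,sn=np.cos(p[2]),np.sin(p[2]);v=s["position"][:2]-np.array(p[:2]); m=np.array([c*v[0]+sn*v[1],-sn*v[0]+c*v[1]])-[0,.075]; print("rel pivot",m,np.hypot(*m),"theta est",np.arctan2(*m)+np.arctan(18/85))
a=get_image("side")["frame"][:,:,::-1];b=get_image("scene")["frame"][:,:,::-1]
cv2.imwrite("pics/12c.png",np.hstack([cv2.resize(b[140:280,260:400],(400,400)),cv2.resize(a[190:300,195:305],(400,400))]))
E
```

```text
clock: 25.65
position: [0.6067, 0.2459, 0.071]
ee_rot: [-0.002, 0.309, 0.951, 0.001]
contact_force: [-7.1, 6.5, 4.4]
width: -0.0001
[-7.12196307  6.49695343  4.3884678 ] [-1.98308056e-03  3.08712107e-01  9.51153263e-01  6.10297941e-04]
rel pivot [0.01632422 0.08619185] 0.08772408939855762 theta est 0.3958588069514544
```

View pics/12c.png

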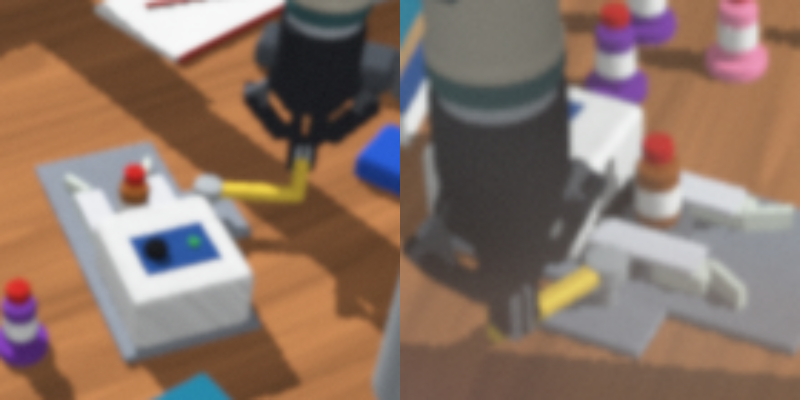

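The lever is turning (about 0.4 rad) at roughly 10 N, and the post is on the finger face. Continuing at the same pace.

```bash
python3 -m jog '[-2.6,0.6,0,0,0,1.7, -5.1,1.0,0,0,0,3.4, -7.7,1.4,0,0,0,5.2, -10.3,1.8,0,0,0,6.9, -12.9,2.0,0,0,0,8.6]'
```

```text
clock: 26.38
position: [0.6184, 0.2405, 0.071]
ee_rot: [-0.002, 0.379, 0.925, 0.001]
contact_force: [-6.1, 7.7, 4.6]
width: 0.0001
```

```bash
python3 -m jog '[-2.6,0.6,0,0,0,1.7, -5.1,1.0,0,0,0,3.4, -7.7,1.4,0,0,0,5.2, -10.3,1.8,0,0,0,6.9, -12.9,2.0,0,0,0,8.6]'
```

```text
clock: 27.0
position: [0.6297, 0.233, 0.0711]
ee_rot: [-0.001, 0.447, 0.894, 0.001]
contact_force: [-4.7, 7.9, 3.3]
width: -0.0002
```

```bash
python3 -m jog '[-2.6,0.6,0,0,0,1.7, -5.1,1.0,0,0,0,3.4, -7.7,1.4,0,0,0,5.2, -10.3,1.8,0,0,0,6.9, -12.9,2.0,0,0,0,8.6]'
python3 - <<'E'
from rig import *
from h import *
s=get_state(); print(s["contact_force"],s["ee_rot"],s["qpos"])
p=(.563,.0899,-.172);c,sn=np.cos(p[2]),np.sin(p[2]);v=s["position"][:2]-np.array(p[:2]); m=np.array([c*v[0]+sn*v[1],-sn*v[0]+c*v[1]])-[0,.075]; print("rel pivot",m,np.hypot(*m),"theta est",np.arctan2(*m)+np.arctan(18/85))
a=get_image("side")["frame"][:,:,::-1];b=get_image("scene")["frame"][:,:,::-1]
cv2.imwrite("pics/13c.png",np.hstack([cv2.resize(b[140:280,260:400],(400,400)),cv2.resize(a[190:300,195:305],(400,400))]))
E
```

```text
clock: 27.62
position: [0.6401, 0.2232, 0.0711]
ee_rot: [-0.0, 0.513, 0.858, 0.001]
contact_force: [-3.2, 5.6, 2.9]
width: -0.0002
[-3.15552609  5.63787331  2.85639698] [-4.24730299e-04  5.13102783e-01  8.58326392e-01  1.07668828e-03] [ 0.23181755  0.557392    1.51248491  0.00243475  1.07082647 -0.2625526 ]
rel pivot [0.05313462 0.06949048] 0.08747693582784168 theta est 0.8614815911431086
```

View pics/13c.png

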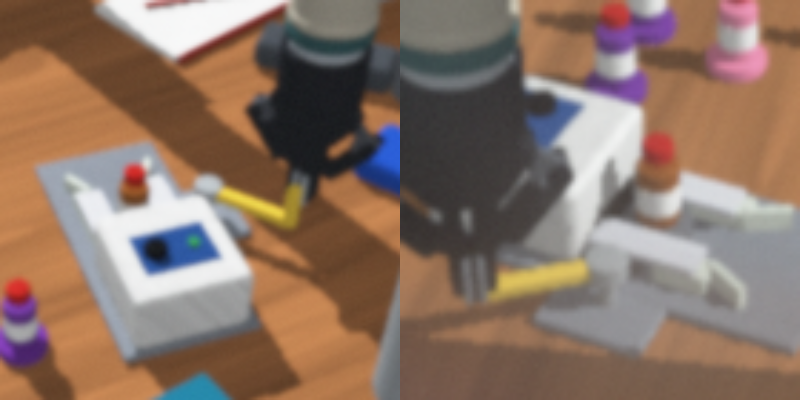

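```bash
python3 -m jog '[-2.6,0.6,0,0,0,1.7, -5.1,1.0,0,0,0,3.4, -7.7,1.4,0,0,0,5.2, -10.3,1.8,0,0,0,6.9, -12.9,2.0,0,0,0,8.6]'
```

```text
clock: 28.35
position: [0.6489, 0.2111, 0.0711]
ee_rot: [0.001, 0.576, 0.818, 0.001]
contact_force: [0.4, 2.8, 0.4]
width: 0.0005
```

```bash
python3 -m jog '[-2.6,0.6,0,0,0,1.7, -5.1,1.0,0,0,0,3.4, -7.7,1.4,0,0,0,5.2, -10.3,1.8,0,0,0,6.9, -12.9,2.0,0,0,0,8.6]'
```

```text
clock: 28.98
position: [0.654, 0.1995, 0.0709]
ee_rot: [0.0, 0.636, 0.772, -0.0]
contact_force: [0.8, 1.0, 0.5]
width: -0.0001
```

```bash
python3 -m jog '[-2.6,0.6,0,0,0,1.7, -5.1,1.0,0,0,0,3.4,-5.1,1.0,0,0,0,3.4]'
python3 - <<'E'
from rig import *
from h import *
s=get_state(); print(s["contact_force"],s["ee_rot"],s["qpos"])
p=(.563,.0899,-.172);c,sn=np.cos(p[2]),np.sin(p[2]);v=s["position"][:2]-np.array(p[:2]); m=np.array([c*v[0]+sn*v[1],-sn*v[0]+c*v[1]])-[0,.075]; print("rel pivot",m,np.hypot(*m),"theta est",np.arctan2(*m)+np.arctan(18/85))
a=get_image("side")["frame"][:,:,::-1];b=get_image("scene")["frame"][:,:,::-1]
cv2.imwrite("pics/14c.png",np.hstack([cv2.resize(b[140:280,260:400],(400,400)),cv2.resize(a[190:300,195:305],(400,400))]))
E
```

```text
clock: 29.35
position: [0.6561, 0.1949, 0.0709]
ee_rot: [0.0, 0.658, 0.753, -0.0]
contact_force: [0.3, -0.7, -0.5]
width: -0.0001
[ 0.31469438 -0.68382782 -0.45367269] [ 3.54143059e-05  6.57672960e-01  7.53303573e-01 -6.23317901e-05] [ 1.87265931e-01  5.66495142e-01  1.49491671e+00 -1.50447218e-04
  1.08023509e+00  5.19914231e-02]
rel pivot [0.07373536 0.04438818] 0.0860651688448366 theta est 1.2375942926628478
```

View pics/14c.png

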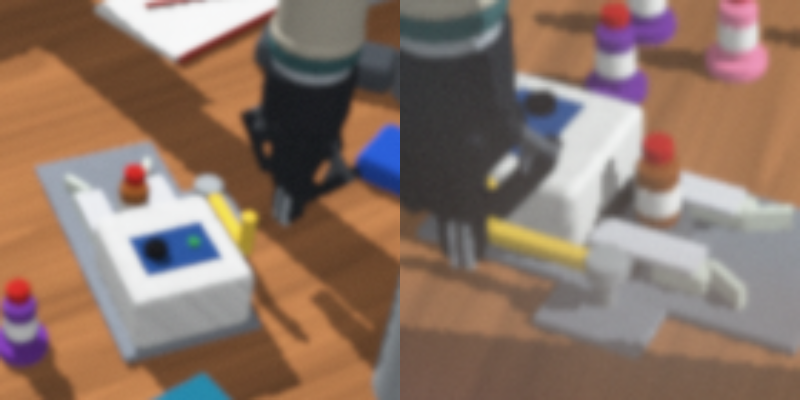

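The lever has snapped shut along the housing, and the fingers are clear of it. I withdraw and verify.

```bash
python3 -m jog '[5,0,0,0,0,0, 15,0,0,0,0,0, 20,0,-20,0,0,0, 20,0,-60,0,0,0, 20,0,-100,0,0,0, 20,0,-140,0,0,0, 20,0,-160,0,0,0, 20,0,-160,0,0,0,20,0,-160,0,0,0]'
python3 - <<'E'
from rig import *
from h import *
for n in ("wrist","scene","side"):
    d=get_image(n); cv2.imwrite(f"pics/{n}15.png",d["frame"][:,:,::-1]); np.savez("15"+n,r=d["rvec"],t=d["tvec"])
a=cv2.imread("pics/scene15.png");b=cv2.imread("pics/side15.png")
cv2.imwrite("pics/15c.png",np.hstack([cv2.resize(a[170:270,265:365],(400,400),interpolation=2),cv2.resize(b[190:300,195:305],(400,400),interpolation=2)]))
E
```

```text
clock: 30.58
position: [0.6525, 0.2153, 0.2296]
ee_rot: [-0.001, 0.657, 0.754, -0.001]
contact_force: [-0.2, -1.1, -0.4]
width: 0.0001
```

View pics/15c.png

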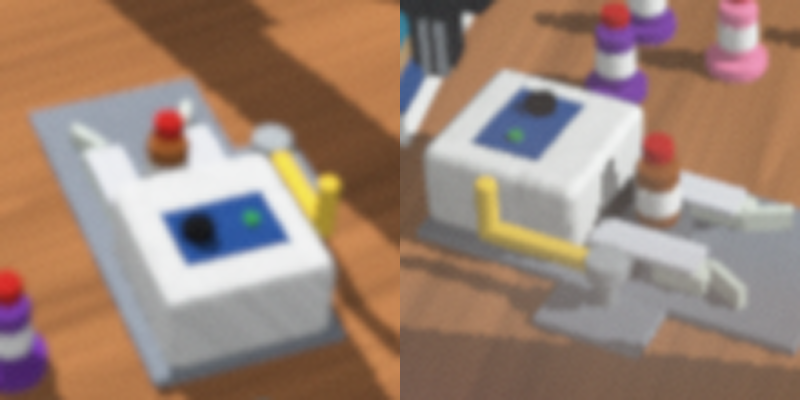

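View pics/wrist15.png

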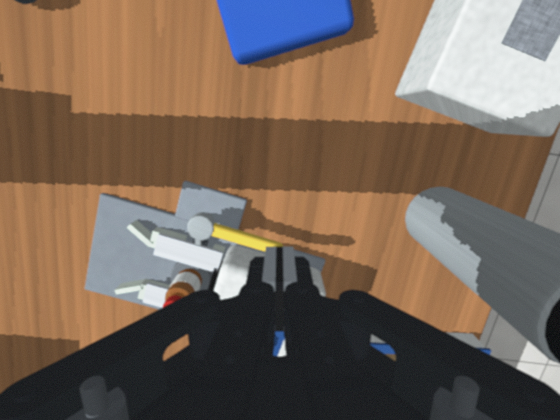

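View pics/scene15.png

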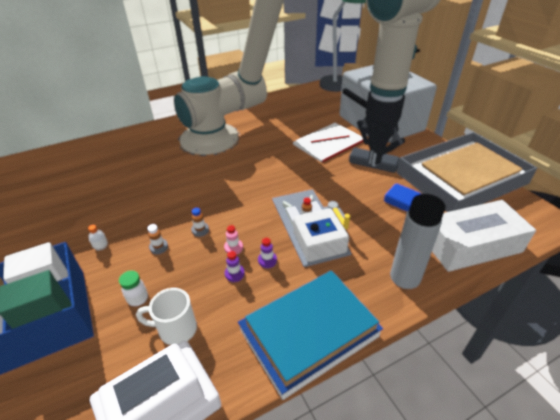

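Run:
```python
from h import *
def tri(a,b,z):
    f=lambda q:np.concatenate([proj("scene",[q[0],q[1],z])[0]-a,proj("side",[q[0],q[1],z])[0]-b]); s=least_squares(f,[.56,.1]); return s.x,s.fun.round(1)
p=(.5615,.0905,-.172)
for n,a,b,z in (("cap",(307,200.9),(266,230.6),.078),("post",(347.0,215.5),(218.7,240.4),.078)):
    x,r=tri(a,b,z); v=x-np.array(p[:2]);c,s=np.cos(p[2]),np.sin(p[2]); m=np.array([c*v[0]+s*v[1],-s*v[0]+c*v[1]]); print(n,x,r,"mixer",m, "angle",np.arctan2(m[0],m[1]-.075))
```

```text
cap [0.56047378 0.08967163] [-0.6 -0.7 -0.7  0.2] mixer [-0.0008693  -0.00099179] angle -3.130153804508168
post [0.65724784 0.15100859] [-0.6 -1.1 -0.9 -0.4] mixer [0.08397879 0.0760033 ] angle 1.5588498524655594
```

Run:
```python
from h import *
a=cv2.imread("pics/scene15.png");b=cv2.imread("pics/side15.png")
A=cv2.resize(a[195:245,310:360],(400,400),interpolation=2);B=cv2.resize(b[225:275,205:255],(400,400),interpolation=2)
p=(.5602,.0917,-.1738)
for th,col in ((1.45,(255,0,0)),(1.55,(0,0,255)),(1.65,(0,255,0))):
    P=mix2w(p,[(.085*np.sin(th),.075+.085*np.cos(th),.078)])
    for n,I,o in (("scene",A,(310,195)),("side",B,(205,225))):
        q=proj(n,P)[0]; print(th,n,q); u=(q-np.array(o)+.5)*8; cv2.circle(I,tuple(int(k) for k in u),3,col,-1)
cv2.imwrite("pics/16.png",np.hstack([A,B]))
```

```text
1.45 scene [349.89167168 213.26711791]
1.45 side [215.965702   242.65129488]
1.55 scene [346.95235496 214.13190406]
1.55 side [217.59763802 240.45929694]
1.65 scene [343.85307    214.78817795]
1.65 side [219.53376231 238.38646471]
```

View pics/16.png

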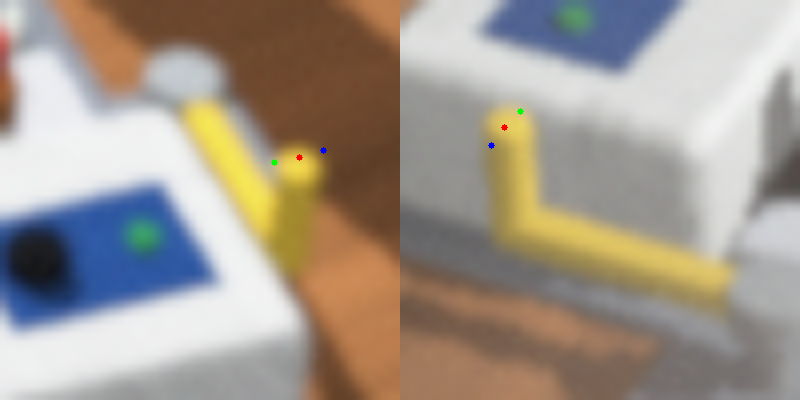

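The post reads about 1.57 rad in the calibrated side and scene views, too close to the 1.55 threshold to trust. I'll look from above with the wrist camera.

```bash
python3 -m jog '[-20,0,0,0,0,0,-50,0,0,0,0,0,-80,0,0,0,0,0,-110,0,0,0,0,0,-130,0,0,0,0,0,-130,0,0,0,0,0,-130,0,0,0,0,0]'
python3 - <<'E'
from rig import *
from h import *
d=get_image("wrist"); a=d["frame"][:,:,::-1]; cv2.imwrite("pics/w17.png",a); np.savez("17wrist",r=d["rvec"],t=d["tvec"])
E
```

```text
clock: 31.6
position: [0.6708, 0.0867, 0.2309]
ee_rot: [-0.0, 0.657, 0.753, 0.0]
contact_force: [0.4, 0.1, -0.5]
width: 0.0002
```

View pics/w17.png

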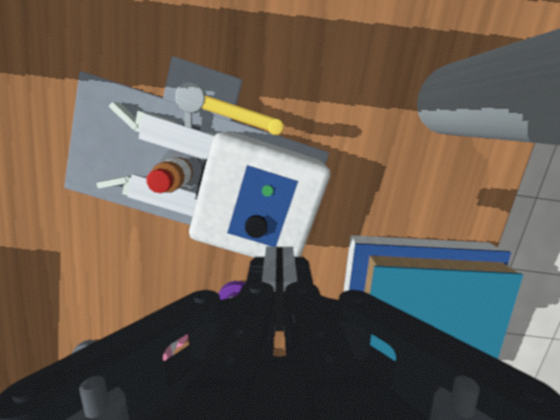

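Run:
```python
import cv2
a=cv2.imread("pics/w17.png"); cv2.imwrite("pics/w17c.png",cv2.resize(a[45:265,55:345],None,fx=2.7,fy=2.7,interpolation=cv2.INTER_CUBIC))
```

```text
(no output)
```

View pics/w17c.png

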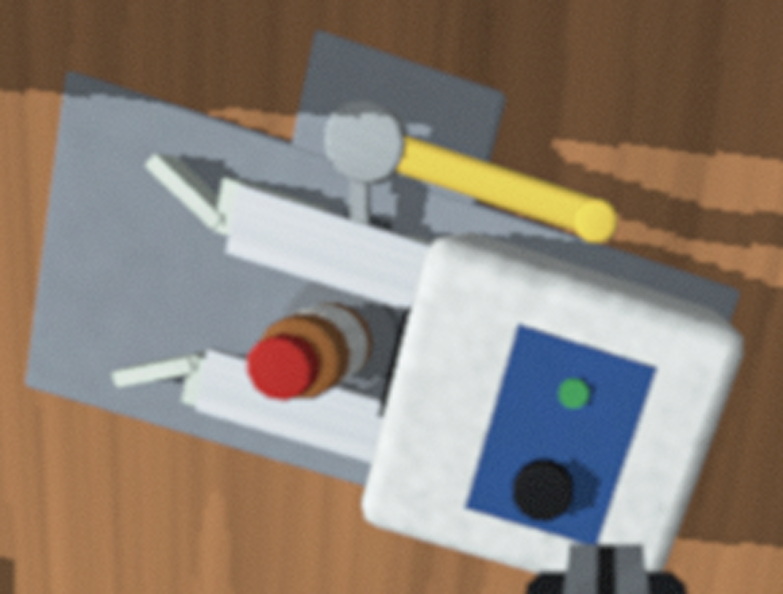

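Run:
```python
from h import *
d=np.load("17wrist.npz")
e=lambda u,v:np.array((u/2.7+55-.4,v/2.7+45-.4))
P=np.array([(-.125,.065,.008),(-.125,-.065,.008),(.150,.065,.008),(-.046,.0195,.027),(0,.075,.048)])
O=np.array([e(67,72),e(26,386),e(741,290),e(228,252),e(363,142)])
pr=lambda W:cv2.projectPoints(W,d["r"],d["t"],KW,None)[0].reshape(-1,2)
res=lambda p:(pr(mix2w(p,P))-O).ravel()
b=least_squares(res,[.56,.09,-.17]);p=b.x;print(p,b.fun.reshape(-1,2).round(1))
for th in (1.45,1.5,1.55,1.6,1.65,1.7): print(th,(pr(mix2w(p,[(.085*np.sin(th),.075+.085*np.cos(th),.078)]))+.4-[55,45])*2.7)
print("cap at seat",(pr(mix2w(p,[(0,0,.084),(-.005,0,.084)]))+.4-[55,45])*2.7)
```

```text
[ 0.56348595  0.08984996 -0.17234611] [[-0.3 -0.8]
 [-0.3  0.5]
 [ 0.7  0.1]
 [-0.1  0.5]
 [-0.  -0.1]]
1.45 [[604.72505764 188.56699707]]
1.5 [[601.91718165 202.22762757]]
1.55 [[598.48526983 215.60906471]]
1.6 [[594.44517967 228.68387191]]
1.65 [[589.81370959 241.42599494]]
1.7 [[584.60850704 253.81075321]]
cap at seat [[280.54860413 365.82571799]
 [265.48777464 361.26588831]]
```

Run:
```python
from h import *
d=np.load("5wrist.npz")
pr=lambda W:cv2.projectPoints(W,d["r"],d["t"],KW,None)[0].reshape(-1,2)
p=(.56295,.08983,-.17429)
for th in (-.15,-.1,-.05,0,.05): print(th,pr(mix2w(p,[(.085*np.sin(th),.075+.085*np.cos(th),.078)])))
a=cv2.imread("pics/wrist5.png"); cv2.imwrite("pics/w5e.png",cv2.resize(a[50:140,0:220],None,fx=3.5,fy=3.5,interpolation=cv2.INTER_CUBIC))
```

```text
-0.15 [[ 33.77722687 105.20204671]]
-0.1 [[31.53371069 98.3872855 ]]
-0.05 [[29.58381932 91.45782374]]
0 [[27.9374996  84.42868055]]
0.05 [[26.60424337 77.31567845]]
```

View pics/w5e.png

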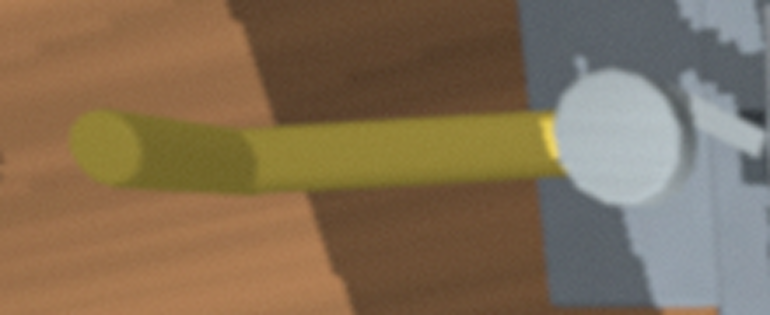

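Seen from above, the vial is home (cap (282,368) against a prediction of (281,366)). The lever reads 1.57, but the same model read the open lever at -0.05, so there may be a bias. I'll make one gentle check: touch the post in the closing direction at low force and see if it is at its stop.

```bash
python3 -m jog '[20,2,0,0,0,4, 45,4,0,0,0,9, 70,6,0,0,0,14, 90,8,0,0,0,18, 97,8,0,0,0,18, 97,8,0,0,0,18]'
python3 -m jog '[0,0,30,0,0,0, 0,0,80,0,0,0, 0,0,120,0,0,0, 0,0,148,0,0,0, 0,0,160,0,0,0,0,0,160,0,0,0]'
python3 -m jog '[-3,0,0,0,0,0,-6,0,0,0,0,0,-9,0,0,0,0,0,-11,0,0,0,0,0,-11,0,0,0,0,0]'
cat >> h.py <<'E'
def mixpos(pos,p=(.563,.0899,-.172)):
    c,s=np.cos(p[2]),np.sin(p[2]);v=np.array(pos[:2])-np.array(p[:2]); return np.array([c*v[0]+s*v[1],-s*v[0]+c*v[1]])*1e3
E
python3 - <<'E'
from rig import *
from h import *
s=get_state(); print(mixpos(s["position"]),s["contact_force"])
a=get_image("side")["frame"][:,:,::-1];b=get_image("scene")["frame"][:,:,::-1]
cv2.imwrite("pics/18c.png",np.hstack([cv2.resize(b[140:280,260:400],(400,400)),cv2.resize(a[190:300,195:305],(400,400))]))
E
```

```text
clock: 32.4
position: [0.6654, 0.1841, 0.2309]
ee_rot: [0.0, 0.766, 0.642, -0.0]
contact_force: [-0.2, -0.3, -0.9]
width: 0.0
clock: 33.15
position: [0.6656, 0.1828, 0.0706]
ee_rot: [-0.0, 0.767, 0.641, -0.001]
contact_force: [-0.5, -0.1, -0.1]
width: -0.0
clock: 33.78
position: [0.6637, 0.1723, 0.0711]
ee_rot: [0.0, 0.767, 0.641, 0.0]
contact_force: [-0.5, 0.3, 0.2]
width: 0.0002
[85.15345642 98.46239095] [-0.47610884  0.31833434  0.23046435]
```

View pics/18c.png

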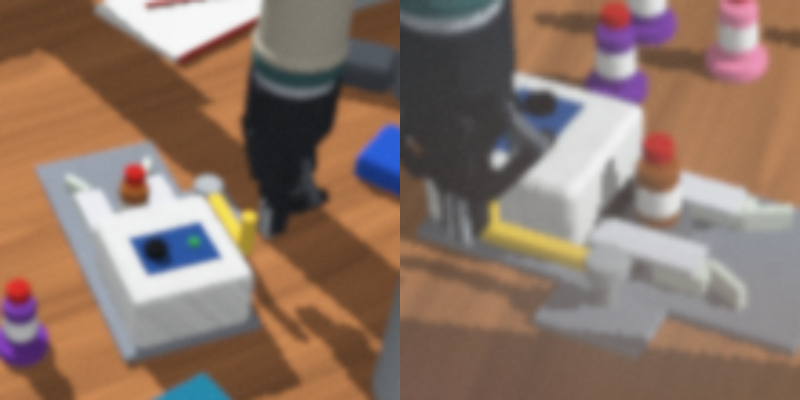

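```bash
python3 -m jog '[-0.8,0,0,0,0,0,-1.5,0,0,0,0,0,-1.5,0,0,0,0,0]'
```

```text
clock: 34.25
position: [0.6635, 0.171, 0.0709]
ee_rot: [0.0, 0.767, 0.641, -0.0]
contact_force: [-0.5, 0.0, -0.3]
width: -0.0001
```

```bash
python3 -m jog '[-0.8,0,0,0,0,0,-1.5,0,0,0,0,0,-1.5,0,0,0,0,0]'
```

```text
clock: 34.62
position: [0.6632, 0.1695, 0.071]
ee_rot: [0.0, 0.767, 0.641, -0.0]
contact_force: [-0.8, -0.2, 0.3]
width: -0.0001
```

```bash
python3 -m jog '[-0.5,0,0,0,0,0,-1,0,0,0,0,0,-1,0,0,0,0,0]';python3 - <<'E'
from rig import *
from h import *
s=get_state(); print(mixpos(s["position"]),s["contact_force"])
E
```

```text
clock: 35.0
position: [0.663, 0.1685, 0.071]
ee_rot: [0.0, 0.767, 0.641, -0.0]
contact_force: [-0.4, -0.4, -0.2]
width: 0.0001
[85.11155849 94.58992606] [-0.41430943 -0.43885991 -0.21255316]
```

```bash
python3 -m jog '[-0.5,0,0,0,0,0,-1,0,0,0,0,0,-1,0,0,0,0,0]'
```

```text
clock: 35.38
position: [0.6629, 0.1675, 0.071]
ee_rot: [0.0, 0.767, 0.641, -0.0]
contact_force: [-0.1, -0.3, 0.5]
width: 0.0001
```

```bash
python3 -m jog '[-0.5,0,0,0,0,0,-1,0,0,0,0,0,-1,0,0,0,0,0]'
```

```text
clock: 35.75
position: [0.6627, 0.1669, 0.071]
ee_rot: [-0.0, 0.767, 0.641, 0.0]
contact_force: [0.6, 1.4, -0.5]
width: 0.0001
```

```bash
python3 -m jog '[-0.5,0,0,0,0,0,-1,0,0,0,0,0,-1,0,0,0,0,0]';python3 - <<'E'
from rig import *
from h import *
s=get_state(); print(mixpos(s["position"]),s["contact_force"])
E
```

```text
clock: 36.12
position: [0.6627, 0.1667, 0.071]
ee_rot: [-0.0, 0.767, 0.641, 0.001]
contact_force: [0.4, 5.8, -0.7]
width: -0.0002
[85.08650442 92.758715  ] [ 0.39515599  5.77658393 -0.70349044]
```

```bash
python3 -m jog '[-0.4,0,0,0,0,0,-0.8,0,0,0,0,0,-0.8,0,0,0,0,0]';python3 - <<'E'
from rig import *
from h import *
s=get_state(); print(mixpos(s["position"]),s["contact_force"])
E
```

```text
clock: 36.5
position: [0.6627, 0.1667, 0.071]
ee_rot: [-0.001, 0.767, 0.641, 0.001]
contact_force: [1.4, 7.3, -0.2]
width: -0.0001
[85.10457258 92.72443399] [ 1.39142083  7.27393351 -0.19139308]
```

It doesn't yield at 7 N: contact at 92.7 mm with no further travel, so the lever is against its hard stop. Retreating for a final look.

```bash
python3 -m jog '[4,0,0,0,0,0, 14,0,0,0,0,0, 25,0,-10,0,0,0, 30,0,-50,0,0,0, 30,0,-100,0,0,0, 30,0,-140,0,0,0, 30,0,-160,0,0,0, 30,0,-160,0,0,0]'
python3 - <<'E'
from rig import *
from h import *
s=get_state(); print(s["contact_force"],s["qd"].round(3))
A=get_image("scene")["frame"][:,:,::-1];B=get_image("side")["frame"][:,:,::-1]
cv2.imwrite("pics/19.png",np.hstack([cv2.resize(A[170:270,265:365],(400,400),interpolation=2),cv2.resize(B[190:300,195:305],(400,400),interpolation=2)]))
for n,I in (("scene",A),("side",B)):
    o=cv2.imread(f"pics/{n}15.png"); print(n,"diff in mixer", np.abs(o.astype(int)-I)[(slice(175,265),slice(275,360)) if n=="scene" else (slice(200,300),slice(200,330))].max())
    o=cv2.imread(f"pics/{n}0.png").astype(int);
E
```

```text
clock: 37.5
position: [0.6688, 0.195, 0.234]
ee_rot: [0.001, 0.767, 0.642, 0.002]
contact_force: [0.2, 0.2, 0.5]
width: -0.0001
[0.24213613 0.16671451 0.49904978] [-0.002  0.032  0.063  0.001 -0.015 -0.002]
scene diff in mixer 45
side diff in mixer 177
```

View pics/19.png

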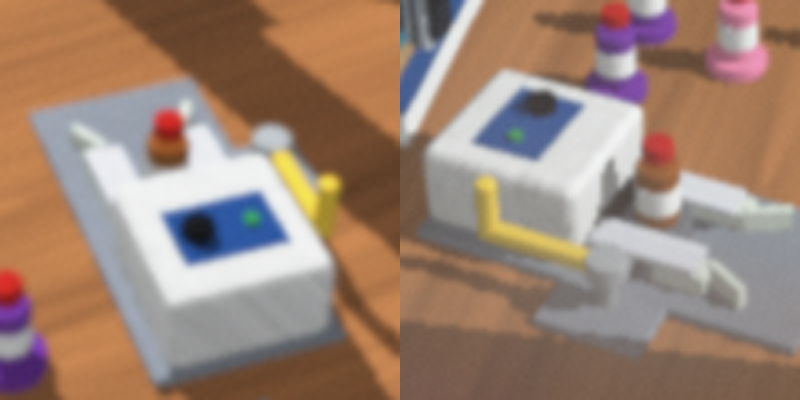

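Vial upright at (168,130) and lever shut at (328,190), both unchanged, with the robot clear. Handing in.

```bash
python3 -m jog '[0,0,0,0,0,0,0,0,0,0,0,0]'; python3 -c "
from rig import *
print(sign_off())"
```

```text
clock: 37.85
position: [0.6672, 0.1943, 0.2296]
ee_rot: [-0.001, 0.767, 0.641, -0.001]
contact_force: [0.1, -0.2, 0.6]
width: -0.0002
the job is handed in; nothing more can be done
None
```

The red-capped vial is in the mixer, pressed home and clamped. The lever is shut, the robot is touching nothing, and I handed the job in at about 38 s.

- **Loading:** I set the vial on the apron and slid it under the lips. I then pressed it on the stop with about 9–11 N by the wrist force reading, for over half a second.
- **Lever:** I pushed the post round its arc with at most about 11 N until it snapped shut.
- **Vial position:** The last pictures show the vial upright. From above, its cap lies within about 1 mm of where a fully home vial should be.
- **Lever angle, where checks disagreed:** The images put the shut lever at about 1.57 rad, not 1.65. The same measurement put the open lever at about -0.05 rad, so the reading is probably a little low. A gentle 7 N push in the closing direction did not move it, so I take it to be on its stop.
- **Not measured:** I could not read the jaw's force on the vial.
- **Other things on the desk:** None looked moved in the pictures. I compared them by eye only and did not measure how far each stood from its starting place.

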